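Put away the veneer punches and shut the punch chest

TASK

Put away the steel veneer punches standing on the bench (three or four of them): set each one upright in its own pocket of the open chest, turned so that its flat side goes to the flat side of the pocket, fully home. Once they are all in, press the knee of the locked folding lid stay to break it while the lid is still up, never forcing the lid against the locked stay, and then lower the lid gently until it is fully shut. Leave the other things on the bench where they are.

Things in the scene. Friction and masses are not known exactly. Their poses are not given: they have to be found in the camera images.
- chest: Open wooden chest, 300 (its x) x 220 (y) x 90 mm high, walls and floor 8 mm thick, fixed, turned up to 0.2 rad; origin under its centre, on the bench. The lid is hinged along its +y rim and starts open. Inside, from x = -142 to 85 and y = -102 to 25 mm, lies a rack (top at z = 33 mm) with four pockets. The folding stay lies inside the +x end wall, at x = 128 mm.
- pocket0 (a point): Centre of the floor of pocket 0, at x -105, y -35, z 8 mm in the chest's frame, axes as the chest's. All pockets are alike: 40 mm wide in x and y, 25 mm deep, flat with square corners towards -y, corners cut off at 45 degrees (21 mm from the centre) towards +y; 2 mm of room on each side of a punch, which goes in only at the same yaw as the pocket, within 0.08 rad. Any punch may go in any pocket.
- pocket1 (a point): The same for pocket 1, at x -51, y -35, z 8 mm in the chest's frame.
- pocket2 (a point): The same for pocket 2, at x 3, y -35, z 8 mm in the chest's frame.
- pocket3 (a point): The same for pocket 3, at x 57, y -35, z 8 mm in the chest's frame.
- punch0: Steel veneer punch, 0.3 kg, upright; None if absent. Head 30 mm high, from above an arch (D) 36 mm wide in x and 36 mm in y: half round (radius 18 mm) towards +y, flat with square corners at y = -18 mm. On it a darker round shank to grip by, 24 mm in diameter, from 30 to 70 mm height. Origin: underside, on the shank's axis. In a pocket its yaw equals the pocket's, flat towards the chest's -y.
- punch1: Steel veneer punch, 0.3 kg, upright; None if absent. Head 30 mm high, from above an arch (D) 36 mm wide in x and 36 mm in y: half round (radius 18 mm) towards +y, flat with square corners at y = -18 mm. On it a darker round shank to grip by, 24 mm in diameter, from 30 to 70 mm height. Origin: underside, on the shank's axis. In a pocket its yaw equals the pocket's, flat towards the chest's -y.
- punch2: Steel veneer punch, 0.3 kg, upright; None if absent. Head 30 mm high, from above an arch (D) 36 mm wide in x and 36 mm in y: half round (radius 18 mm) towards +y, flat with square corners at y = -18 mm. On it a darker round shank to grip by, 24 mm in diameter, from 30 to 70 mm height. Origin: underside, on the shank's axis. In a pocket its yaw equals the pocket's, flat towards the chest's -y.
- punch3: Steel veneer punch, 0.3 kg, upright; None if absent. Head 30 mm high, from above an arch (D) 36 mm wide in x and 36 mm in y: half round (radius 18 mm) towards +y, flat with square corners at y = -18 mm. On it a darker round shank to grip by, 24 mm in diameter, from 30 to 70 mm height. Origin: underside, on the shank's axis. In a pocket its yaw equals the pocket's, flat towards the chest's -y.
- lid (a joint): Lid angle in rad: 0 = as at the start, open 97 degrees; grows as it closes; 1.70 = shut on the rim, its stop. The hinge is stiff (0.6 N m): the lid stays where it is left and must be pushed down, with some 4 to 10 N on its outer face near the free edge. While the stay is locked it cannot close.
- hinge (a point): Middle of the lid's hinge axis: x 0, y 110, z 92 mm in the chest's frame; the axis runs along the chest's x. Axes as the chest's.
- lid_edge (a point): Middle of the lid's free edge, on its outer face. The lid is a slab 300 x 220 mm, 12 mm thick; the hinge axis lies at its inner face, 220 mm from this edge. Open, its outer face looks to the chest's +y, and the edge is 310 mm over the bench; shut, it looks up, 104 mm over the bench.
- knee (a joint): Bend of the stay at its knee in rad: 0 = locked on its stop (0.15 rad over centre); 0.15 = straight; grows as the stay is broken; about 3.1 with the lid shut. Friction: 4 to 8 N on the knee breaks it, and it stays where it is left. Over 0.30 it is clearly broken and the lid is free to be lowered.
- knee_pad (a point): Middle of the brass knee barrel (18 mm in diameter, 24 mm long along the chest's x), pressed from above with closed fingertips. It starts at x 128, y 38, z 168 mm in the chest's frame, where two brass strips meet that rise from the chest to the lid. As the stay breaks it moves down and towards the hinge (chest -z and +y, 0.8 to 0.6), some 20 mm for 0.35 rad.
- weight: To be left alone: small brass paperweight, 40 mm across, 34 mm high.
- glue: To be left alone: glue bottle, 56 mm across, 140 mm high.
- cork: To be left alone: cork sanding block, 90 x 50 x 30 mm.
- mallet: To be left alone: hammer lying down.
- driver: To be left alone: screwdriver lying down.
- tape: To be left alone: roll of paper tape, 90 mm across, 25 mm high.
- pot: To be left alone: white cup, 76 mm across, 90 mm high.
Things that resemble listed ones, but are neither listed nor needed, are in the scene too. Leave any purple or turquoise look-alike of the punch1 alone.

How it is judged:
On the way, in this order (a step that is already met when the one before it is completed fails the run):
1. every punch present is seated in a pocket (((horizontal distance between punch0 and pocket0 below 0.005 m and z of punch0 in the frame of pocket0 between -0.005 and 0.005 m and angle between punch0's own z axis and vertical below 0.1 rad and angle between the x axis of punch0 and the x axis of pocket0, either way round below 0.2 rad) or (horizontal distance between punch0 and pocket1 below 0.005 m and z of punch0 in the frame of pocket1 between -0.005 and 0.005 m and angle between punch0's own z axis and vertical below 0.1 rad and angle between the x axis of punch0 and the x axis of pocket1, either way round below 0.2 rad) or (horizontal distance between punch0 and pocket2 below 0.005 m and z of punch0 in the frame of pocket2 between -0.005 and 0.005 m and angle between punch0's own z axis and vertical below 0.1 rad and angle between the x axis of punch0 and the x axis of pocket2, either way round below 0.2 rad) or (horizontal distance between punch0 and pocket3 below 0.005 m and z of punch0 in the frame of pocket3 between -0.005 and 0.005 m and angle between punch0's own z axis and vertical below 0.1 rad and angle between the x axis of punch0 and the x axis of pocket3, either way round below 0.2 rad)) and ((horizontal distance between punch1 and pocket0 below 0.005 m and z of punch1 in the frame of pocket0 between -0.005 and 0.005 m and angle between punch1's own z axis and vertical below 0.1 rad and angle between the x axis of punch1 and the x axis of pocket0, either way round below 0.2 rad) or (horizontal distance between punch1 and pocket1 below 0.005 m and z of punch1 in the frame of pocket1 between -0.005 and 0.005 m and angle between punch1's own z axis and vertical below 0.1 rad and angle between the x axis of punch1 and the x axis of pocket1, either way round below 0.2 rad) or (horizontal distance between punch1 and pocket2 below 0.005 m and z of punch1 in the frame of pocket2 between -0.005 and 0.005 m and angle between punch1's own z axis and vertical below 0.1 rad and angle between the x axis of punch1 and the x axis of pocket2, either way round below 0.2 rad) or (horizontal distance between punch1 and pocket3 below 0.005 m and z of punch1 in the frame of pocket3 between -0.005 and 0.005 m and angle between punch1's own z axis and vertical below 0.1 rad and angle between the x axis of punch1 and the x axis of pocket3, either way round below 0.2 rad)) and ((horizontal distance between punch2 and pocket0 below 0.005 m and z of punch2 in the frame of pocket0 between -0.005 and 0.005 m and angle between punch2's own z axis and vertical below 0.1 rad and angle between the x axis of punch2 and the x axis of pocket0, either way round below 0.2 rad) or (horizontal distance between punch2 and pocket1 below 0.005 m and z of punch2 in the frame of pocket1 between -0.005 and 0.005 m and angle between punch2's own z axis and vertical below 0.1 rad and angle between the x axis of punch2 and the x axis of pocket1, either way round below 0.2 rad) or (horizontal distance between punch2 and pocket2 below 0.005 m and z of punch2 in the frame of pocket2 between -0.005 and 0.005 m and angle between punch2's own z axis and vertical below 0.1 rad and angle between the x axis of punch2 and the x axis of pocket2, either way round below 0.2 rad) or (horizontal distance between punch2 and pocket3 below 0.005 m and z of punch2 in the frame of pocket3 between -0.005 and 0.005 m and angle between punch2's own z axis and vertical below 0.1 rad and angle between the x axis of punch2 and the x axis of pocket3, either way round below 0.2 rad)) and ((horizontal distance between punch3 and pocket0 below 0.005 m and z of punch3 in the frame of pocket0 between -0.005 and 0.005 m and angle between punch3's own z axis and vertical below 0.1 rad and angle between the x axis of punch3 and the x axis of pocket0, either way round below 0.2 rad) or (horizontal distance between punch3 and pocket1 below 0.005 m and z of punch3 in the frame of pocket1 between -0.005 and 0.005 m and angle between punch3's own z axis and vertical below 0.1 rad and angle between the x axis of punch3 and the x axis of pocket1, either way round below 0.2 rad) or (horizontal distance between punch3 and pocket2 below 0.005 m and z of punch3 in the frame of pocket2 between -0.005 and 0.005 m and angle between punch3's own z axis and vertical below 0.1 rad and angle between the x axis of punch3 and the x axis of pocket2, either way round below 0.2 rad) or (horizontal distance between punch3 and pocket3 below 0.005 m and z of punch3 in the frame of pocket3 between -0.005 and 0.005 m and angle between punch3's own z axis and vertical below 0.1 rad and angle between the x axis of punch3 and the x axis of pocket3, either way round below 0.2 rad))), for 0.2 s.
2. the stay is broken at its knee (knee joint over 0.30) with the lid still up (lid joint under 0.6) (value of joint knee above 0.3 rad and value of joint lid below 0.6 rad), for 0.1 s.
3. the lid is shut (lid joint over 1.65) (value of joint lid above 1.65 rad), for 0.2 s.
At the end, for the whole second after the job is handed in: Every punch present stands in a pocket (within 5 mm sideways and in depth of the pocket's floor centre, upright, flat to flat), at rest, and the lid is shut (lid joint over 1.65 of 1.70 rad) and still (all of step 1 and value of joint lid above 1.65 rad and not (velocity of joint lid above 0.1 rad/s) and linear speed of each of punch0, punch1, punch2, punch3 below 0.03 m/s); the robot touches nothing.
It fails at once if the lid is slammed (lid joint faster than 2 rad/s) (velocity of joint lid above 2 rad/s).
It fails at once if the lid is forced (over 20 N) while the stay is locked (value of joint knee below 0.1 rad and contact force between any of the arm, the fingers and lid above 20 N).
It fails at once if another thing on the bench is moved by more than 6 cm or the glue bottle or pot is tipped (distance of any of weight, glue, cork, mallet, driver, tape, pot from where it was at the start of the episode above 0.06 m or angle between any of glue, pot's own z axis and vertical above 0.6 rad).
Of punch0, punch1, punch2, punch3 only 3 to 4 are there at a start; the rules pass over those that are not, and their reading is None.
At some moment in a run one of punch0, punch1, punch2, punch3 may be knocked a few centimetres aside while the robot is not near it.
It also fails if it takes over 210 s, if anything falls off the work surface, if the arm or the gripper's body presses on something with over 40 N, if the wrist force passes 120 N, or if a joint passes its speed limit or range.

ROBOT

A 6-joint arm with a two-finger parallel gripper is mounted at the origin on the work surface. World frame = base frame: x ahead of the robot, y to its left, z up, the work surface at z = 0. Lengths are in m, angles in rad, forces in N, time in s.
With the tool pointing down it reaches from about 0.3 to 0.875 m from the base axis. Payload 6.4 kg.
Tool frame: the origin (TCP) lies at the very end of the fingers, on their centre line; the grasp point (between the pads) lies 19 mm behind it (r.tcp_to_grasp is the distance from the TCP to the grasp point, in m); z points along the fingers, y is the line along which they close (so a half turn about z gives the same grasp; the last joint's range is limited). The gripper opens to 85 mm and grips with 20 to 120 N. Pads are 22 mm wide; open, the fingers measure 114 mm over their backs; the gripper's body (76 mm by 85 mm) begins 54 mm behind the grasp point. The pads swing forward as they close: fully open they stand 13 mm farther back than shut.
Start: joints at [-1.489, 0.181, 1.607, -0, 1.354, -0.206], TCP at [0.163, -0.551, 0.231] pointing down, gripper open.
Joint ranges: [-2.99, 2.99], [-0.89, 2.07], [0.3, 2.58], [-1.14, 4.28], [0, 2.63], [-3.12, 3.12]. Speed limits (rad/s): [2.57, 2.57, 3.01, 3.14, 3.14, 3.14].

INTERFACE

Orientations are given as a unit quaternion [w, x, y, z].
In Python, from workcell import r gives the robot as it stands.
- The arm moves only by the shell command python3 -m pendant 'ROWS' [OPENING] [FORCE]. ROWS is JSON, a list of rows, each an object with "dp": the shift along the tool's x, y, z in mm, a list of three; "delta_rot": the turn, a rotation vector about the tool's x, y, z in degrees, a list of three. In form: [{"dp": [dx, dy, dz], "delta_rot": [wx, wy, wz]}, ...]. A call has exactly 5 rows; each row is the pose to reach, as a shift and turn from the pose commanded when the call began, along the tool's axes at that moment; what a row does not reach only later rows make up. A row lasts 1/10 s, in which the tool goes at most 50 mm and 8.59 degrees, less where a joint would pass 70% of its speed; a pose out of reach is approached as far as the arm can. A call with a gripper value outside its range is refused whole. OPENING is the closure in counts, from 0 (fully open) to 255 (shut), set as the call begins (- or left out, the last holds). The fingers move at their own pace and stop on an object; FORCE is the grip in N (left out, the last holds). Time passes only in rows, so rows that repeat a pose let the fingers close, or fill a call up. It gives the time, the measured TCP pose, the force, the opening and the grip force at its end, in the units of the state.
- r.get_state(): the state, without advancing time (a new reading comes with each control period).
- r.camera(name): name is "scene" or "top" or "wrist"; returns a dict with "img" (384x512x3 uint8, red, green, blue), "fx", "fy", "cx", "cy" (pixels), "dist_coeffs" ([k1, k2, p1, p2, k3] as OpenCV has them; the pictures are not rectified), "cam_to_world" (4x4, takes a point from camera to world coordinates). Camera axes: x right, y down, z forward; pixel columns grow to the right and rows downward; lengths in m; the calibration is good to about 2 mm. A picture is of the moment at which its call begins. There is no depth.
- r.hand_in(): hands the job in; it is judged then, once.
The state is a dict: "t": time; "joints": joint angles; "qvel": joint speeds; "joint_efforts": joint torques, N m; "position": TCP position; "ee_rot": TCP orientation; "force": force on the tool from outside, world axes, zero at the start; "torque": the same for the moment, N m; "gripper_width": finger opening in m; "finger_force": force on a finger pad.
Only numpy, scipy, OpenCV 4.12 (cv2) and the standard library are available. Lean on these libraries where they do the work, as an engineer would, in place of code of your own. Each camera call takes 0.05 s, during which the arm holds its last target. There are 200 camera calls.

## Working session

There is one attempt and no reset: what is moved stays moved. The work goes in short steps, Python scripts to look and compute and a shell command to move; the robot and the scene stay as the last step left them, time stands still between calls to the robot, and variables do not carry over. Pictures are saved under pics/ and viewed, at most 14 in all, crops included, and the job is handed in when it is done.

```bash
ls; mkdir -p pics; python3 - <<'E'
from workcell import r
import cv2,numpy as np,json
s=r.get_state(); print(s)
for n in("scene","top"):
    c=r.camera(n); cv2.imwrite(f"pics/{n}0.png",c["img"][:,:,::-1]); print(n,c["fx"],c["fy"],c["cx"],c["cy"],c["dist_coeffs"],np.round(c["cam_to_world"],3).tolist())
E
```

```text
pics
{'t': 0.0, 'joints': array([-1.48933746e+00,  1.81544175e-01,  1.60799958e+00,  5.06792725e-05,
        1.35378900e+00, -2.06284472e-01]), 'qvel': array([ 0.00036844,  0.00093376, -0.00123284,  0.00150337, -0.00024311,
       -0.00086511]), 'joint_efforts': array([-1.36809426e-04, -4.44873655e+01, -3.51342165e+01, -3.00926122e-04,
        9.02534433e-03,  1.01703998e-05]), 'position': array([ 0.16317447, -0.55079594,  0.23038646]), 'ee_rot': array([-8.66811199e-04,  9.89668722e-01,  1.43370373e-01,  7.89593056e-05]), 'force': array([-0.66824937,  0.468703  , -0.09854733]), 'torque': array([-0.0594537 ,  0.00978208,  0.04220643]), 'finger_force': 0.0, 'gripper_width': 0.08526554510223004}
scene 482.57895610647813 482.57895610647813 259.39425693882845 199.47296364257397 [-0.17839927  0.          0.          0.          0.        ] [[0.866, 0.316, -0.388, 1.098], [0.5, -0.531, 0.684, -0.974], [0.01, -0.786, -0.618, 1.103], [0.0, 0.0, 0.0, 1.0]]
top 489.3661071169117 489.3661071169117 246.73677847817774 185.3639052024074 [-0.04097487  0.          0.          0.          0.        ] [[-0.008, -0.999, 0.049, 0.459], [-1.0, 0.009, 0.014, 0.014], [-0.014, -0.049, -0.999, 1.665], [0.0, 0.0, 0.0, 1.0]]
```

View pics/scene0.png

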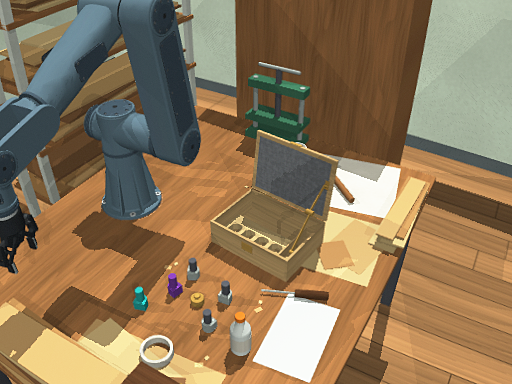

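View pics/top0.png

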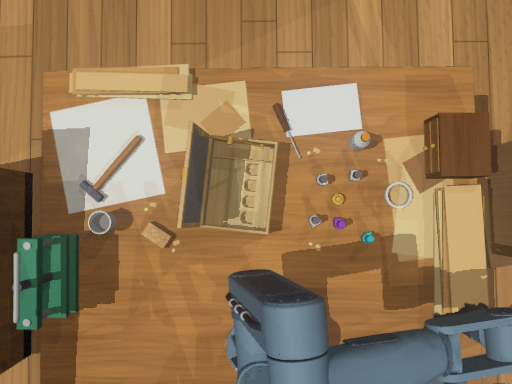

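The scene shows three grey punches with dark shanks (top view ≈(323,180), (355,175), (316,221)), plus purple (340,223) and turquoise (368,238) look-alikes. The chest is centred near (235,185). Its lid is on the left and the stay at the upper end near (230,140).

```bash
cat > h.py <<'E'
from workcell import r
import cv2,numpy as np
from scipy.spatial.transform import Rotation as R
def K(c): return np.array([[c["fx"],0,c["cx"]],[0,c["fy"],c["cy"]],[0,0,1]])
def ray(c,px,z):
    p=cv2.undistortPoints(np.array(px,float).reshape(-1,1,2),K(c),np.array(c["dist_coeffs"]))[:,0]
    T=c["cam_to_world"]; d=np.c_[p,np.ones(len(p))]@T[:3,:3].T; o=T[:3,3]
    return o+d*((z-o[2])/d[:,2])[:,None]
def proj(c,P):
    T=np.linalg.inv(c["cam_to_world"]); 
    return cv2.projectPoints(np.array(P,float).reshape(-1,1,3),cv2.Rodrigues(T[:3,:3])[0],T[:3,3],K(c),np.array(c["dist_coeffs"]))[0][:,0]
def pose():
    s=r.get_state(); q=s["ee_rot"]; return s["position"],R.from_quat([q[1],q[2],q[3],q[0]]),s
def go(target,yawdir=None):
    """dp mm in tool axes to the target; turn about tool z (deg) to bring tool x, with tool down, to heading yawdir (rad)"""
    p,q,s=pose(); dp=q.inv().apply(np.array(target)-p)*1000
    out=[np.round(dp,1)]
    if yawdir is not None:
        x=np.array([np.cos(yawdir),np.sin(yawdir),0]); z=np.array([0,0,-1.]); M=np.c_[x,np.cross(z,x),z]
        out.append(np.round(np.degrees((q.inv()*R.from_matrix(M)).as_rotvec()),2))
    print("go",*out); return out
E
python3 - <<'E'
from h import *
c=r.camera("top"); im=c["img"][:,:,::-1]
cv2.imwrite("pics/topz.png",cv2.resize(im[115:250,170:385],None,fx=3.7,fy=3.7,interpolation=cv2.INTER_CUBIC))
E
```

```text
(no output)
```

View pics/topz.png

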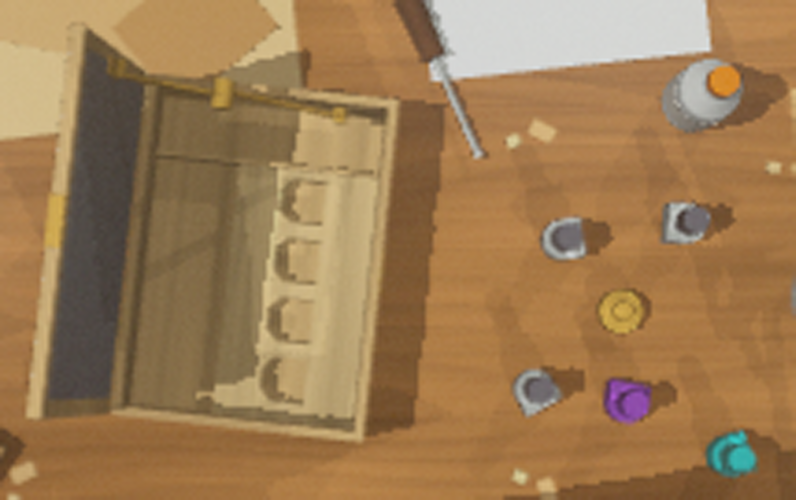

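The zoom shows the chest's front rim corners at crop (398,98) and (363,440), and the knee barrel at (222,93). The shanks are at (568,238), (692,221) and (540,388).

```bash
cat >> h.py <<'E'
def full(u,v): return [170+u/3.7,115+v/3.7]
E
python3 - <<'E'
from h import *
c=r.camera("top")
a,b=ray(c,[full(398,98),full(363,440)],.09); d=a-b; yaw=np.arctan2(d[1],d[0]); print("corners",a,b,"len",np.linalg.norm(d),"yaw",yaw)
Rz=np.array([[np.cos(yaw),-np.sin(yaw)],[np.sin(yaw),np.cos(yaw)]])
o=(a+b)[:2]/2+Rz@[0,.11]; print("origin",o)
P=lambda x,y,z: np.r_[o+Rz@np.array([x,y]),z]
pts={"knee":P(.128,.038,.168),"p0":P(-.105,-.035,.033),"p3":P(.057,-.035,.033),"lide":P(0,.137,.31),"bl":P(-.15,.11,.09)}
for k,v in pts.items(): q=proj(c,v)[0]; print(k,v.round(4),((q-[170,115])*3.7).round(0))
for u in[(568,238),(692,221),(540,388)]: print(ray(c,[full(*u)],.07).round(4))
w=r.camera("wrist"); print(w["fx"],w["cx"],w["cy"],w["dist_coeffs"]); p,q,s=pose(); print("cam in tool",q.inv().apply(w["cam_to_world"][:3,3]-p), (q.inv().as_matrix()@w["cam_to_world"][:3,:3]).round(3))
E
```

```text
corners [ 0.67708707 -0.06546281  0.09      ] [ 0.37934929 -0.03181718  0.09      ] len 0.2996328063334507 yaw -0.1125268441267584
origin [0.54057003 0.06066431]
knee [0.672  0.0841 0.168 ] [223.  93.]
p0 [0.4323 0.0377 0.033 ] [283. 378.]
p3 [0.5933 0.0195 0.033 ] [302. 200.]
lide [0.556  0.1968 0.31  ] [ 65. 221.]
bl [0.4039 0.1868 0.09  ] [111. 414.]
[[ 0.5543 -0.2149  0.07  ]]
[[ 0.5684 -0.3245  0.07  ]]
[[ 0.4226 -0.1883  0.07  ]]
341.5071527971746 246.69270832198703 197.7372285488672 [-0.0929898  0.         0.         0.         0.       ]
cam in tool [ 6.53892961e-02  1.23566661e-04 -1.42498645e-01] [[-0.001 -0.966 -0.259]
 [ 1.    -0.001  0.   ]
 [-0.    -0.259  0.966]]
```

```bash
cat >> h.py <<'E'
yaw=-0.1125; O=np.array([.54057,.06066])
def P(x,y,z):
    c,s=np.cos(yaw),np.sin(yaw); return np.array([O[0]+c*x-s*y,O[1]+s*x+c*y,z])
E
python3 -c "
from h import *
go([.5543,-.2149,.20],-.1125)"
```

```text
go [ 470.4 -211.3   31.1] [-0.05  0.   22.93]
```

```bash
python3 -m pendant '[{"dp":[50,-22,3],"delta_rot":[0,0,4]},{"dp":[95,-43,6],"delta_rot":[0,0,8]},{"dp":[140,-63,10],"delta_rot":[0,0,12]},{"dp":[185,-83,13],"delta_rot":[0,0,16]},{"dp":[230,-103,16],"delta_rot":[0,0,22.9]}]' 0 60; python3 -c "
from h import *
go([.5543,-.2149,.20],-.1125)"
```

```text
t: 0.75
position: [0.3537, -0.3875, 0.2154]
ee_rot: [0.0, 0.998, -0.058, 0.0]
force: [-0.2, -0.8, 0.9]
gripper_width: 0.0857
finger_force: 0.0
go [ 179.3 -194.6   15.4] [ 0.01 -0.01 -0.2 ]
```

```bash
python3 -m pendant '[{"dp":[35,-35,3],"delta_rot":[0,0,0]},{"dp":[70,-75,6],"delta_rot":[0,0,0]},{"dp":[105,-115,9],"delta_rot":[0,0,0]},{"dp":[140,-155,12],"delta_rot":[0,0,0]},{"dp":[179,-194,15],"delta_rot":[0,0,0]}]'; python3 - <<'E'
from h import *
go([.5543,-.2149,.20],-.1125)
c=r.camera("wrist"); cv2.imwrite("pics/w1.png",c["img"][:,:,::-1])
t=r.camera("top"); 
for q in[(.5543,-.2149,.07),(.5543,-.2149,.03),(.4226,-.1883,.07),(.5684,-.3245,.07)]: print(proj(c,q))
E
```

```text
t: 1.25
position: [0.5418, -0.2237, 0.2012]
ee_rot: [0.0, 0.998, -0.056, 0.0]
force: [-0.6, -0.7, 0.1]
gripper_width: 0.0854
finger_force: 0.0
go [ 11.5 -10.2   1.2] [ 0.01 -0.    0.05]
[[233.77336254 174.64339072]]
[[235.31494349 166.30555818]]
[[222.77213959 316.7259117 ]]
[[366.59866234 142.89479709]]
```

View pics/w1.png

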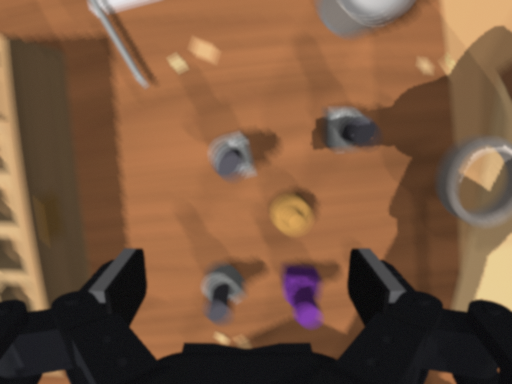

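The wrist view shows A's shank near (237,163), B's near (362,132) and C's near (219,312). The picture is blurred because the arm was still moving, so I'll settle over A and look again.

```bash
python3 -m pendant '[{"dp":[-20,0,20],"delta_rot":[0,0,0]},{"dp":[-40,0,40],"delta_rot":[0,0,0]},{"dp":[-45,-2,40],"delta_rot":[0,0,0]},{"dp":[-45,-2,40],"delta_rot":[0,0,0]},{"dp":[-45,-2,40],"delta_rot":[0,0,0]}]'; python3 - <<'E'
from h import *
c=r.camera("wrist"); im=c["img"][:,:,::-1]; cv2.imwrite("pics/w2.png",cv2.resize(im[20:330,110:450],None,fx=1.9,fy=1.9,interpolation=cv2.INTER_CUBIC))
print(np.abs(r.get_state()["qvel"]).max())
for q in[(.5543,-.2149,.07),(.4226,-.1883,.07),(.5684,-.3245,.07)]: print((proj(c,q)-[110,20])*1.9)
E
```

```text
t: 1.85
position: [0.4972, -0.2196, 0.1629]
ee_rot: [0.001, 0.998, -0.056, 0.001]
force: [-0.2, -0.2, -0.1]
gripper_width: 0.0856
finger_force: 0.0
0.0031025785898952623
[[227.21105016 192.0696875 ]]
[[203.43693835 526.25850113]]
[[529.82075774 119.16353471]]
```

View pics/w2.png

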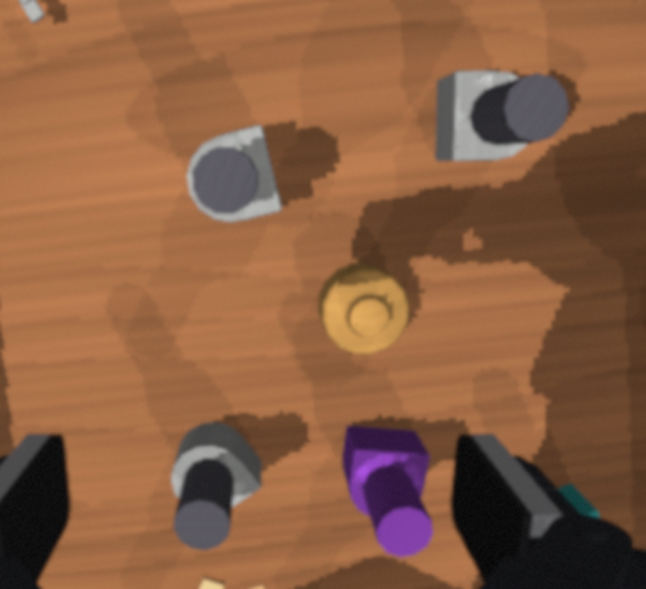

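In the close crop, A's flat edge runs (262,127)–(281,210) with its shank top at (224,180). B's flat edge runs (455,73)–(452,160) with its shank top at (537,107). C is partly hidden.

```bash
cat >> h.py <<'E'
def flat(c,p1,p2,sh,z=.03,zs=.07):
    a,b=ray(c,[p1,p2],z); s=ray(c,[sh],zs)[0]; m=(a+b)/2; d=b-a; n=np.array([d[1],-d[0]])/np.hypot(*d[:2])
    if n@(m-s)[:2]<0: n=-n
    psi=np.arctan2(n[1],n[0])+np.pi/2; print("len",np.hypot(*d[:2]),"flat dist",n@(m-s)[:2],"shank",s,"from flat",m[:2]-.018*n,"psi",(psi+np.pi)%(2*np.pi)-np.pi); return s,psi
E
python3 - <<'E'
from h import *
c=r.camera("wrist"); f=lambda u,v:[110+u/1.9,20+v/1.9]
flat(c,f(262,127),f(281,210),f(224,180)); flat(c,f(455,73),f(452,160),f(537,107)); 
print(ray(c,[f(203,527)],.07))
E
```

```text
len 0.034593876726874806 flat dist 0.018069290782459325 shank [ 0.55881347 -0.21431737  0.07      ] from flat [ 0.55831871 -0.21444688] psi 0.12011727326770671
len 0.03472537479661668 flat dist 0.018321352290339248 shank [ 0.57258241 -0.32733235  0.07      ] from flat [ 0.57184451 -0.32694107] psi 3.048965287740878
[[ 0.42244018 -0.18812611  0.07      ]]
```

```bash
python3 -c "
from h import *
go([.558,-.2145,.11],.12)"
```

```text
go [ 59.6 -11.8  52.9] [  0.09  -0.14 -13.3 ]
```

```bash
python3 -m pendant '[{"dp":[25,-5,22],"delta_rot":[0,0,-6]},{"dp":[50,-10,44],"delta_rot":[0,0,-12]},{"dp":[59.6,-11.8,53],"delta_rot":[0,0,-13.3]},{"dp":[59.6,-11.8,53],"delta_rot":[0,0,-13.3]},{"dp":[59.6,-11.8,53],"delta_rot":[0,0,-13.3]}]'; python3 - <<'E'
from h import *
c=r.camera("wrist"); im=c["img"][:,:,::-1]; cv2.imwrite("pics/w3.png",im); print(proj(c,[.5585,-.2144,.07]),proj(c,[.5585,-.2144,.03]),proj(c,[.5543,-.2149,.07]))
E
```

```text
t: 2.45
position: [0.5565, -0.2136, 0.1087]
ee_rot: [0.0, 0.998, 0.059, -0.0]
force: [0.8, -0.3, 0.0]
gripper_width: 0.0858
finger_force: 0.0
[[247.98540428 223.21689607]] [[247.72013612 203.54538193]] [[247.9802233  230.29473209]]
```

View pics/w3.png

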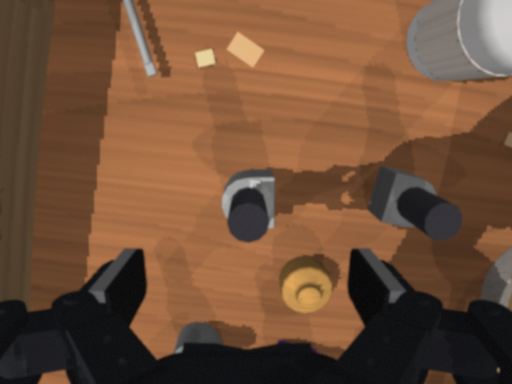

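```bash
python3 -m pendant '[{"dp":[2,1,25],"delta_rot":[0,0,0]},{"dp":[2,1,50],"delta_rot":[0,0,0]},{"dp":[2,1,73],"delta_rot":[0,0,0]},{"dp":[2,1,73],"delta_rot":[0,0,0]},{"dp":[2,1,73],"delta_rot":[0,0,0]}]' && python3 -m pendant '[{"dp":[0,0,0],"delta_rot":[0,0,0]},{"dp":[0,0,0],"delta_rot":[0,0,0]},{"dp":[0,0,0],"delta_rot":[0,0,0]},{"dp":[0,0,0],"delta_rot":[0,0,0]},{"dp":[0,0,0],"delta_rot":[0,0,0]}]' 255 60; python3 -c "
from h import *
P2=P(-.105,-.035,.14);print(P2)
go([*pose()[0][:2],.14]);go(P2,yaw)"
```

```text
t: 3.0
position: [0.5587, -0.2147, 0.0364]
ee_rot: [0.0, 0.998, 0.06, 0.0]
force: [0.5, 0.2, 0.5]
gripper_width: 0.085
finger_force: 0.0
t: 3.5
position: [0.5591, -0.2143, 0.036]
ee_rot: [0.0, 0.998, 0.06, 0.0]
force: [-1.0, 0.7, 6.3]
gripper_width: 0.0224
finger_force: 58.5
[0.43230455 0.03766885 0.14      ]
go [ 1.00e-01  0.00e+00 -1.04e+02]
go [ -95.5 -265.3 -104.2] [ 0.02 -0.04 13.34]
```

```bash
python3 -m pendant '[{"dp":[0,0,-40],"delta_rot":[0,0,0]},{"dp":[0,0,-80],"delta_rot":[0,0,0]},{"dp":[0,0,-109],"delta_rot":[0,0,0]},{"dp":[0,0,-109],"delta_rot":[0,0,7]},{"dp":[0,0,-109],"delta_rot":[0,0,13.3]}]'; python3 -c "
from h import *
P2=P(.003,-.035,.145);print(P2)
go(P2,yaw)"
```

```text
t: 4.0
position: [0.5591, -0.2144, 0.1453]
ee_rot: [0.0, 0.998, -0.058, 0.001]
force: [0.3, -0.2, -3.7]
gripper_width: 0.0223
finger_force: 59.6
[0.53962184 0.02554446 0.145     ]
go [ -47.2 -236.1    0. ] [ 0.05 -0.09 -0.23]
```

```bash
python3 -m pendant '[{"dp":[-9,-46,0],"delta_rot":[0,0,-0.2]},{"dp":[-18,-92,0],"delta_rot":[0,0,-0.2]},{"dp":[-28,-138,0],"delta_rot":[0,0,-0.2]},{"dp":[-37,-184,0],"delta_rot":[0,0,-0.2]},{"dp":[-46,-230,0],"delta_rot":[0,0,-0.2]}]' >/dev/null; python3 -m pendant '[{"dp":[-1,-6,0],"delta_rot":[0,0,0]},{"dp":[-1,-6,20],"delta_rot":[0,0,0]},{"dp":[-1,-6,40],"delta_rot":[0,0,0]},{"dp":[-1,-6,40],"delta_rot":[0,0,0]},{"dp":[-1,-6,40],"delta_rot":[0,0,0]}]'; python3 - <<'E'
from h import *
go(P(.003,-.035,.105),yaw)
c=r.camera("wrist"); im=c["img"][:,:,::-1]; cv2.imwrite("pics/w4.png",cv2.resize(im,None,fx=1.5,fy=1.5))
for x in(.003,.057): # top edge corners of the pocket -y side, z=.033
  print([ (proj(c,P(x+dx,-.055,.033))[0]*1.5).round(0).tolist() for dx in(-.02,.02)], (proj(c,P(x+.02,-.022,.033))[0]*1.5).round(0))
t=r.camera("top"); cv2.imwrite("pics/t4.png",cv2.resize(t["img"][110:250,170:385,::-1],None,fx=3.7,fy=3.7,interpolation=cv2.INTER_CUBIC))
E
```

```text
t: 5.0
position: [0.538, 0.0252, 0.1039]
ee_rot: [-0.0, 0.999, -0.054, -0.001]
force: [0.6, -0.2, -2.6]
gripper_width: 0.0227
finger_force: 60.0
go [ 1.6 -0.6 -1.1] [0.   0.09 0.21]
[[413.0, 354.0], [415.0, 266.0]] [338. 266.]
[[416.0, 233.0], [418.0, 134.0]] [336. 134.]
```

View pics/w4.png

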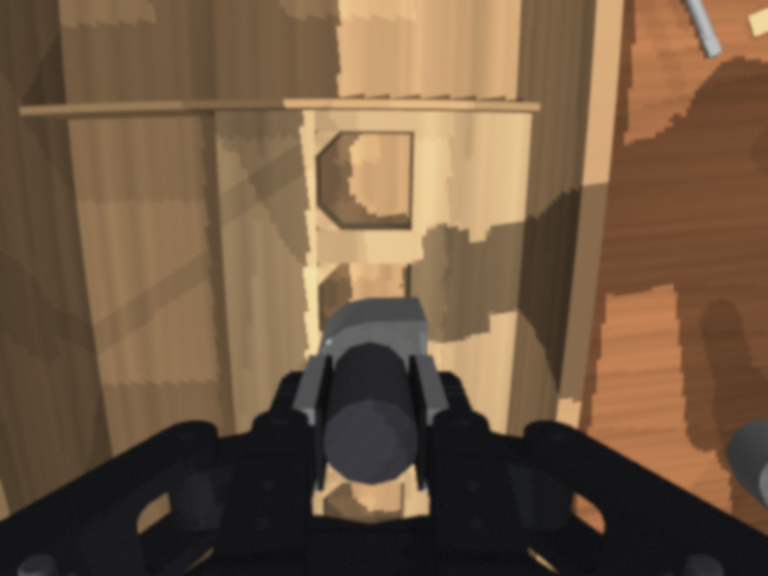

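The wrist view shows pocket 3's rim with corners at (412,132), (412,228), (342,132) and (342,228). The held head's far edge is at v≈298 and its flat edge at u≈426.

```bash
python3 - <<'E'
from h import *
c=r.camera("wrist"); p=pose()[0]
inv=lambda w:np.c_[(w[:,:2]-O)@np.array([[np.cos(yaw),-np.sin(yaw)],[np.sin(yaw),np.cos(yaw)]])]*1000
f=lambda *a:[[u/1.5,v/1.5] for u,v in a]
print("pocket3 flat corners",inv(ray(c,f((412,132),(412,228)),.033)))
print("pocket2 flat far corner",inv(ray(c,f((409,266)),.033)))
print("head corner",inv(ray(c,f((423,299)),p[2]-.006)),"low corner",inv(ray(c,f((427,319)),p[2]-.036)), "shank top",inv(ray(c,f((370,440)),p[2]+.034)))
print("tcp",inv(p[None]))
im=cv2.resize(c["img"][:,:,::-1],None,fx=1.5,fy=1.5)[230:380,290:450]; cv2.imwrite("pics/w4z.png",cv2.resize(im,None,fx=4,fy=4,interpolation=cv2.INTER_CUBIC))
E
```

```text
pocket3 flat corners [[ 79.28012511 -52.66039769]
 [ 40.31962483 -53.45912828]]
pocket2 flat far corner [[ 24.03127808 -52.54153519]]
head corner [[ 27.45591416 -51.73559057]] low corner [[ 11.73248398 -56.69614374]] shank top [[  3.38293993 -35.82885781]]
tcp [[  2.69632803 -35.56599483]]
```

View pics/w4z.png

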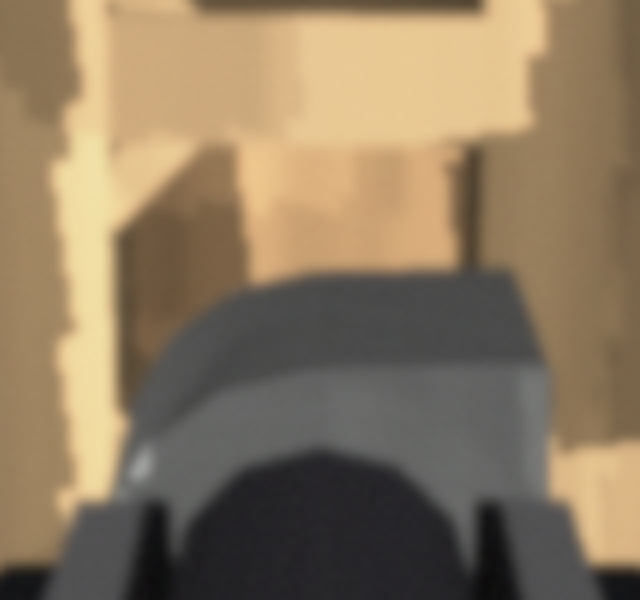

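```bash
python3 - <<'E'
from h import *
c=r.camera("wrist"); p=pose()[0]
inv=lambda w:((w[:,:2]-O)@np.array([[np.cos(yaw),-np.sin(yaw)],[np.sin(yaw),np.cos(yaw)]])*1000).round(1)
f=lambda *a:[[u/1.5,v/1.5] for u,v in a]
print("tcp",inv(p[None]))
print("pocket3 flat",inv(ray(c,f((412,132),(412,228),(342,132)),.033)),"p2",inv(ray(c,f((290+482/4,230+148/4)),.033)))
print("bottom",inv(ray(c,f((418,298)),p[2]-.036)),"top",inv(ray(c,f((427,320.5)),p[2]-.006)))
g=cv2.cvtColor(c["img"],cv2.COLOR_RGB2GRAY)
E
```

```text
tcp [[  2.7 -35.5]]
pocket3 flat [[ 79.5 -52.6]
 [ 40.5 -53.4]
 [ 79.4 -24.3]] p2 [[ 23.7 -53.2]]
bottom [[ 19.8 -53.2]] top [[ 20.7 -53.1]]
```

```bash
python3 -m pendant '[{"dp":[1.4,-2.2,10],"delta_rot":[0,0,-0.5]},{"dp":[1.4,-2.2,20],"delta_rot":[0,0,-0.5]},{"dp":[1.4,-2.2,28],"delta_rot":[0,0,-0.5]},{"dp":[1.4,-2.2,28],"delta_rot":[0,0,-0.5]},{"dp":[1.4,-2.2,28],"delta_rot":[0,0,-0.5]}]';  python3 -m pendant '[{"dp":[0,0,3],"delta_rot":[0,0,0]},{"dp":[0,0,6],"delta_rot":[0,0,0]},{"dp":[0,0,9],"delta_rot":[0,0,0]},{"dp":[0,0,12],"delta_rot":[0,0,0]},{"dp":[0,0,12],"delta_rot":[0,0,0]}]'
```

```text
t: 5.7
position: [0.5396, 0.0277, 0.0757]
ee_rot: [-0.0, 0.999, -0.05, -0.001]
force: [-0.5, -0.8, -1.6]
gripper_width: 0.0227
finger_force: 60.1
t: 6.2
position: [0.5396, 0.0276, 0.0637]
ee_rot: [-0.0, 0.999, -0.05, -0.0]
force: [0.7, -0.4, -3.0]
gripper_width: 0.0228
finger_force: 60.1
```

```bash
python3 -m pendant '[{"dp":[0,0,5],"delta_rot":[0,0,0]},{"dp":[0,0,10],"delta_rot":[0,0,0]},{"dp":[0,0,15],"delta_rot":[0,0,0]},{"dp":[0,0,18.5],"delta_rot":[0,0,0]},{"dp":[0,0,18.5],"delta_rot":[0,0,0]}]';  python3 -m pendant '[{"dp":[0,0,0],"delta_rot":[0,0,0]},{"dp":[0,0,0],"delta_rot":[0,0,0]},{"dp":[0,0,0],"delta_rot":[0,0,0]},{"dp":[0,0,0],"delta_rot":[0,0,0]},{"dp":[0,0,0],"delta_rot":[0,0,0]}]' 110; python3 -c "
from h import *
print(pose()[0]); go([*pose()[0][:2],.15])"
```

```text
t: 6.7
position: [0.5394, 0.0277, 0.0449]
ee_rot: [-0.0, 0.999, -0.05, -0.001]
force: [-0.5, -1.0, -2.2]
gripper_width: 0.0222
finger_force: 60.1
t: 7.2
position: [0.5402, 0.0276, 0.046]
ee_rot: [0.0, 0.999, -0.05, 0.0]
force: [-1.1, 0.3, 0.2]
gripper_width: 0.0486
finger_force: 0.0
[0.54022136 0.02755237 0.04604941]
go [ 1.00e-01  0.00e+00 -1.04e+02]
```

```bash
sed -i 's/^yaw=.*/yaw=-0.105; O=np.array([.5406,.0629])/' h.py; python3 -m pendant '[{"dp":[0,0,-35],"delta_rot":[0,0,0]},{"dp":[0,0,-70],"delta_rot":[0,0,0]},{"dp":[0,0,-104],"delta_rot":[0,0,0]},{"dp":[0,0,-104],"delta_rot":[0,0,0]},{"dp":[0,0,-104],"delta_rot":[0,0,0]}]' 0;  python3 - <<'E'
from h import *
go([.55,-.325,.14],-.093)
c=r.camera("wrist"); cv2.imwrite("pics/w5.png",c["img"][:,:,::-1])
E
```

```text
t: 7.7
position: [0.5406, 0.0275, 0.1507]
ee_rot: [0.0, 0.999, -0.05, 0.001]
force: [0.1, 0.2, -1.1]
gripper_width: 0.0855
finger_force: 0.0
go [ 44.4 349.8  10.9] [ 0.01 -0.14 -0.38]
```

View pics/w5.png

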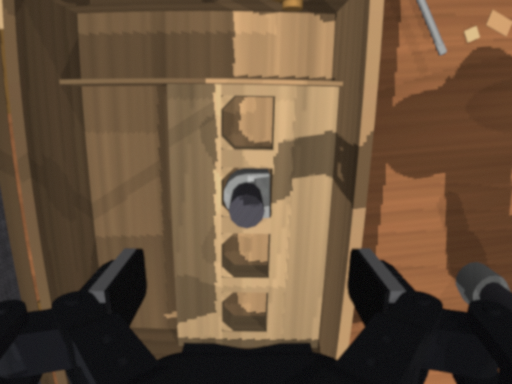

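The punch sits in pocket 2 at (248,200), upright, with its flat to the right. On to B.

```bash
python3 -m pendant '[{"dp":[5,45,2],"delta_rot":[0,0,0]},{"dp":[11,90,4],"delta_rot":[0,0,0]},{"dp":[17,138,6],"delta_rot":[0,0,0]},{"dp":[23,186,8],"delta_rot":[0,0,0]},{"dp":[29,232,8],"delta_rot":[0,0,0]}]';  python3 -m pendant '[{"dp":[5,40,1],"delta_rot":[0,0,-0.4]},{"dp":[10,80,2],"delta_rot":[0,0,-0.4]},{"dp":[15,117,3],"delta_rot":[0,0,-0.4]},{"dp":[15,117,3],"delta_rot":[0,0,-0.4]},{"dp":[15,117,3],"delta_rot":[0,0,-0.4]}]'; python3 - <<'E'
from h import *
c=r.camera("wrist"); im=c["img"][:,:,::-1]; cv2.imwrite("pics/w6.png",cv2.resize(im,None,fx=1.5,fy=1.5))
print(proj(c,[.572,-.327,.07])*1.5)
go([.572,-.327,.036],-.093)
E
```

```text
t: 8.25
position: [0.5442, -0.2074, 0.1394]
ee_rot: [-0.001, 0.999, -0.05, -0.002]
force: [1.0, 0.5, 0.2]
gripper_width: 0.0851
finger_force: 0.0
t: 8.75
position: [0.5478, -0.324, 0.1364]
ee_rot: [-0.001, 0.999, -0.047, -0.001]
force: [-0.8, 0.1, -0.4]
gripper_width: 0.085
finger_force: 0.0
[[371.32861658 261.08673997]]
go [ 24.5   2.  100.7] [-0.14  0.16 -0.01]
```

View pics/w6.png

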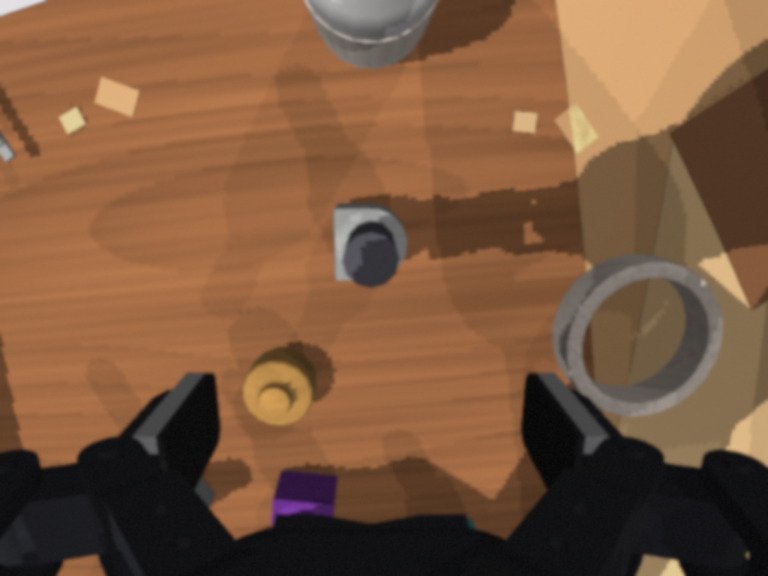

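B's shank top is at (371,258), 3 px from prediction, with the flat edge at (334,207)–(337,280). The glue bottle stands ahead, so I'll check clearance.

```bash
python3 - <<'E'
from h import *
c=r.camera("wrist"); f=lambda u,v:[u/1.5,v/1.5]
flat(c,f(334,207),f(337,280),f(371,258))
t=r.camera("top"); print("glue cap",ray(t,[full(724,80)],.14)); print("glue base near",ray(c,[f(370,67)],0))
E
```

```text
len 0.03623935425381232 flat dist 0.017441179367851212 shank [ 0.57354469 -0.32597779  0.07      ] from flat [ 0.57318408 -0.32651283] psi 3.072019197367501
glue cap [[ 0.68302825 -0.33922268  0.14      ]]
glue base near [[ 0.65952493 -0.33353454  0.        ]]
```

```bash
python3 -m pendant '[{"dp":[25.5,1.6,30],"delta_rot":[0,0,-1]},{"dp":[25.5,1.6,60],"delta_rot":[0,0,-1]},{"dp":[25.5,1.6,100.5],"delta_rot":[0,0,-1]},{"dp":[25.5,1.6,100.5],"delta_rot":[0,0,-1]},{"dp":[25.5,1.6,100.5],"delta_rot":[0,0,-1]}]' && python3 -m pendant '[{"dp":[0,0,0],"delta_rot":[0,0,0]},{"dp":[0,0,0],"delta_rot":[0,0,0]},{"dp":[0,0,0],"delta_rot":[0,0,0]},{"dp":[0,0,0],"delta_rot":[0,0,0]},{"dp":[0,0,0],"delta_rot":[0,0,0]}]' 255 60; python3 -m pendant '[{"dp":[0,0,-40],"delta_rot":[0,0,0]},{"dp":[0,0,-80],"delta_rot":[0,0,0]},{"dp":[0,0,-124],"delta_rot":[0,0,0]},{"dp":[0,0,-124],"delta_rot":[0,0,-8]},{"dp":[0,0,-124],"delta_rot":[0,0,-16]}]'; python3 -c "
from h import *
go(P(-.051,-.035,.16),yaw+np.pi)"
```

```text
t: 9.4
position: [0.574, -0.3265, 0.0379]
ee_rot: [-0.001, 0.999, -0.037, -0.001]
force: [1.0, -0.3, 0.6]
gripper_width: 0.0856
finger_force: 0.0
t: 9.9
position: [0.5748, -0.3283, 0.0394]
ee_rot: [0.0, 0.999, -0.038, 0.001]
force: [-0.5, 0.9, 4.0]
gripper_width: 0.0224
finger_force: 58.5
t: 10.4
position: [0.5749, -0.3286, 0.1641]
ee_rot: [0.001, 0.995, 0.105, 0.001]
force: [0.4, -0.0, -4.9]
gripper_width: 0.0225
finger_force: 59.8
go [ -11.4 -372.6    3.2] [   0.17    0.17 -161.98]
```

```bash
python3 -m pendant '[{"dp":[-1,-38,1],"delta_rot":[0,0,-8]},{"dp":[-3,-76,2],"delta_rot":[0,0,-16]},{"dp":[-4,-114,3],"delta_rot":[0,0,-24]},{"dp":[-5,-152,3],"delta_rot":[0,0,-32]},{"dp":[-6,-190,3],"delta_rot":[0,0,-40]}]'; python3 -c "
from h import *
go(P(-.051,-.035,.16),yaw+np.pi)"
```

```text
t: 10.9
position: [0.5287, -0.1416, 0.1584]
ee_rot: [-0.001, 0.899, 0.438, -0.0]
force: [-0.0, -0.1, -3.5]
gripper_width: 0.0223
finger_force: 59.8
go [ 111.7 -141.2   -1.4] [-7.0000e-02 -9.0000e-02 -1.2199e+02]
```

```bash
python3 -m pendant '[{"dp":[22,-28,-1],"delta_rot":[0,0,-8]},{"dp":[44,-56,-1],"delta_rot":[0,0,-16]},{"dp":[66,-84,-1],"delta_rot":[0,0,-24]},{"dp":[88,-112,-1],"delta_rot":[0,0,-32]},{"dp":[110,-139,-1],"delta_rot":[0,0,-40]}]'; python3 -m pendant '[{"dp":[0,0,0],"delta_rot":[0,0,-8]},{"dp":[0,0,0],"delta_rot":[0,0,-16]},{"dp":[0,0,0],"delta_rot":[0,0,-24]},{"dp":[0,0,0],"delta_rot":[0,0,-32]},{"dp":[0,0,0],"delta_rot":[0,0,-40]}]'; python3 -m pendant '[{"dp":[0,0,0],"delta_rot":[0,0,-8]},{"dp":[0,0,0],"delta_rot":[0,0,-16]},{"dp":[0,0,0],"delta_rot":[0,0,-24]},{"dp":[0,0,0],"delta_rot":[0,0,-32]},{"dp":[0,0,0],"delta_rot":[0,0,-40]}]'; python3 -c "
from h import *
go(P(-.051,-.035,.107),yaw+np.pi)"
```

```text
t: 11.4
position: [0.4878, 0.0307, 0.1597]
ee_rot: [-0.001, 0.695, 0.719, -0.0]
force: [0.7, 0.4, -2.7]
gripper_width: 0.0222
finger_force: 59.9
t: 11.9
position: [0.4884, 0.0294, 0.1597]
ee_rot: [-0.001, 0.407, 0.914, -0.0]
force: [0.5, 0.4, -3.2]
gripper_width: 0.0225
finger_force: 60.0
t: 12.4
position: [0.4884, 0.0293, 0.1596]
ee_rot: [-0.001, 0.07, 0.998, 0.0]
force: [-1.1, 0.5, -3.1]
gripper_width: 0.0224
finger_force: 60.0
go [ 2.6  3.8 52.6] [ 0.   -0.08 -1.97]
```

```bash
python3 -m pendant '[{"dp":[2.6,3.8,15],"delta_rot":[0,0,-2]},{"dp":[2.6,3.8,35],"delta_rot":[0,0,-2]},{"dp":[2.6,3.8,52.6],"delta_rot":[0,0,-2]},{"dp":[2.6,3.8,52.6],"delta_rot":[0,0,-2]},{"dp":[2.6,3.8,52.6],"delta_rot":[0,0,-2]}]'; python3 - <<'E'
from h import *
go(P(-.051,-.035,.107),yaw+np.pi)
c=r.camera("wrist"); im=c["img"][:,:,::-1]; cv2.imwrite("pics/w7.png",cv2.resize(im[60:310,150:350],None,fx=2.4,fy=2.4,interpolation=cv2.INTER_CUBIC))
f=lambda P_:((proj(c,P_)[0]-[150,60])*2.4).round(0)
for x in(-.051,-.105): print("pocket exp",f(P(x-.02,-.055,.033)),f(P(x-.02,-.022,.033)),f(P(x+.02,-.055,.033)))
print("head exp bottom corner",f(P(-.051-.018,-.053,pose()[0][2]-.0394)))
E
```

```text
t: 12.9
position: [0.4865, 0.0335, 0.1074]
ee_rot: [-0.001, 0.055, 0.998, 0.0]
force: [-0.0, -0.4, -3.3]
gripper_width: 0.0223
finger_force: 59.9
go [ 0.3 -0.1  0.4] [ 0.01 -0.08 -0.3 ]
pocket exp [159. 285.] [281. 284.] [163. 423.]
pocket exp [153.  78.] [283.  77.] [158. 233.]
head exp bottom corner [154. 325.]
```

View pics/w7.png

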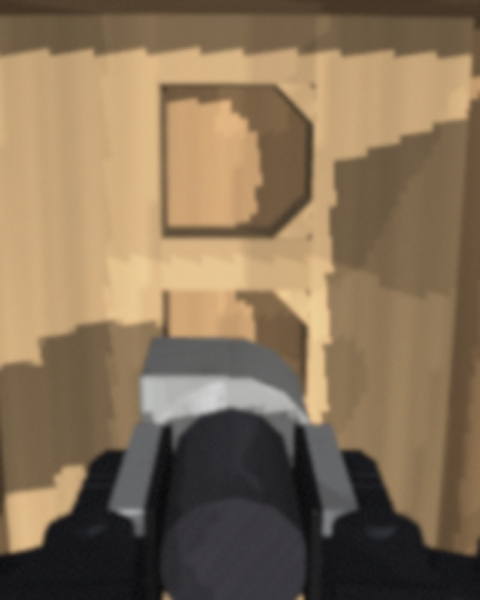

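The crop shows pocket 1's far corner at (165,291) and pocket 0's flat corners at (162,84) and (165,236). The head's lower front corner is at (152,340) and its upper one at (142,377).

```bash
cat >> h.py <<'E'
inv=lambda w:((np.atleast_2d(w)[:,:2]-O)@np.array([[np.cos(yaw),-np.sin(yaw)],[np.sin(yaw),np.cos(yaw)]])*1000).round(1)
E
python3 - <<'E'
from h import *
c=r.camera("wrist"); p=pose()[0]
f=lambda *a:[[150+u/2.4,60+v/2.4] for u,v in a]
print("tcp",inv(p),"p1 corner",inv(ray(c,f((164,291)),.033)),"p0",inv(ray(c,f((162,84),(164.5,236)),.033)))
print("bottom",inv(ray(c,f((152,339)),p[2]-.0394)),"top",inv(ray(c,f((142,376)),p[2]-.0094)),"shank top",inv(ray(c,f((233,553)),p[2]+.0306)))
E
```

```text
tcp [[-49.5 -35. ]] p1 corner [[-68.2 -53.8]] p0 [[-122.6  -53. ]
 [ -83.2  -53.3]]
bottom [[-64.7 -53.7]] top [[-65.7 -52.8]] shank top [[-50.2 -35.2]]
```

```bash
python3 -m pendant '[{"dp":[2,0.9,10],"delta_rot":[0,0,0]},{"dp":[2,0.9,20],"delta_rot":[0,0,0]},{"dp":[2,0.9,30],"delta_rot":[0,0,0]},{"dp":[2,0.9,30],"delta_rot":[0,0,0]},{"dp":[2,0.9,30],"delta_rot":[0,0,0]}]';  python3 -m pendant '[{"dp":[0,0,3],"delta_rot":[0,0,0]},{"dp":[0,0,6],"delta_rot":[0,0,0]},{"dp":[0,0,9],"delta_rot":[0,0,0]},{"dp":[0,0,11],"delta_rot":[0,0,0]},{"dp":[0,0,11],"delta_rot":[0,0,0]}]'
```

```text
t: 13.5
position: [0.4848, 0.0346, 0.0771]
ee_rot: [-0.001, 0.055, 0.998, 0.0]
force: [-0.1, -0.7, -3.4]
gripper_width: 0.0227
finger_force: 59.9
t: 14.0
position: [0.4849, 0.0346, 0.0663]
ee_rot: [-0.0, 0.055, 0.998, 0.0]
force: [0.9, 0.2, -2.7]
gripper_width: 0.0226
finger_force: 59.9
```

Bottom is now 6 mm inside with no resistance; continue.

```bash
python3 -m pendant '[{"dp":[0,0,5],"delta_rot":[0,0,0]},{"dp":[0,0,10],"delta_rot":[0,0,0]},{"dp":[0,0,15],"delta_rot":[0,0,0]},{"dp":[0,0,18.5],"delta_rot":[0,0,0]},{"dp":[0,0,18.5],"delta_rot":[0,0,0]}]';  python3 -m pendant '[{"dp":[0,0,0],"delta_rot":[0,0,0]},{"dp":[0,0,0],"delta_rot":[0,0,0]},{"dp":[0,0,0],"delta_rot":[0,0,0]},{"dp":[0,0,0],"delta_rot":[0,0,0]},{"dp":[0,0,0],"delta_rot":[0,0,0]}]' 110;python3 -m pendant '[{"dp":[0,0,-35],"delta_rot":[0,0,0]},{"dp":[0,0,-70],"delta_rot":[0,0,0]},{"dp":[0,0,-104],"delta_rot":[0,0,8]},{"dp":[0,0,-104],"delta_rot":[0,0,16]},{"dp":[0,0,-104],"delta_rot":[0,0,24]}]' 0; python3 - <<'E'
from h import *
go([.40,-.188,.14],.78)
t=r.camera("top"); cv2.imwrite("pics/t8.png",cv2.resize(t["img"][115:250,170:385,::-1],None,fx=3.7,fy=3.7,interpolation=cv2.INTER_CUBIC))
E
```

```text
t: 14.5
position: [0.485, 0.0346, 0.0478]
ee_rot: [-0.0, 0.055, 0.998, 0.0]
force: [0.2, -0.1, -3.4]
gripper_width: 0.0226
finger_force: 59.9
t: 15.0
position: [0.4853, 0.0345, 0.0484]
ee_rot: [0.0, 0.055, 0.998, -0.0]
force: [-0.1, -0.0, -0.3]
gripper_width: 0.049
finger_force: 0.0
t: 15.5
position: [0.4862, 0.0344, 0.1539]
ee_rot: [0.002, 0.264, 0.964, 0.0]
force: [-0.1, 0.8, 0.2]
gripper_width: 0.0852
finger_force: 0.0
go [ -39.1 -235.3   13.7] [2.2000e-01 7.0000e-02 1.0468e+02]
```

View pics/t8.png

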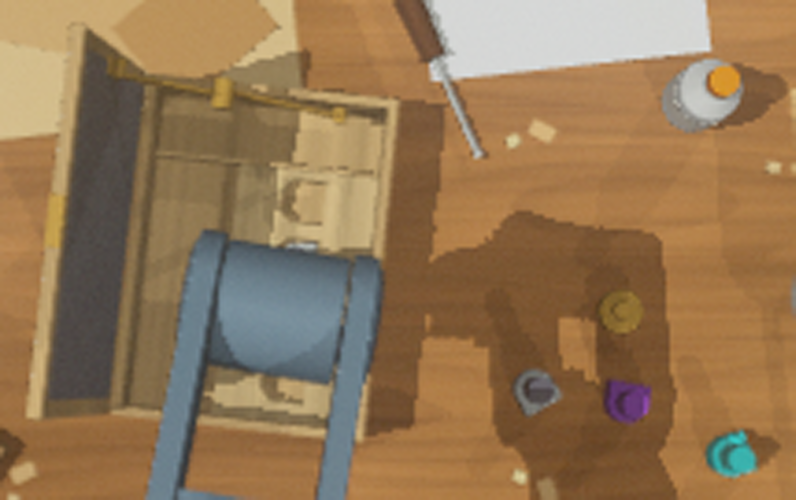

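Both placed punches are hidden under the arm, and C has not moved (540,388). I'll look at C from close by.

```bash
python3 -m pendant '[{"dp":[-2,-12,0],"delta_rot":[0,0,8]},{"dp":[-8,-48,2],"delta_rot":[0,0,16]},{"dp":[-16,-95,5],"delta_rot":[0,0,24]},{"dp":[-24,-142,9],"delta_rot":[0,0,32]},{"dp":[-32,-190,13],"delta_rot":[0,0,40]}]'; python3 -c "
from h import *
go([.38,-.23,.14],.78)"
```

```text
t: 16.05
position: [0.4161, -0.1469, 0.1391]
ee_rot: [0.0, 0.577, 0.817, 0.0]
force: [0.1, -0.1, -0.3]
gripper_width: 0.0852
finger_force: 0.0
go [-66.2 -61.9  -0.9] [3.00e-02 1.00e-02 6.49e+01]
```

```bash
python3 -m pendant '[{"dp":[-20,-20,0],"delta_rot":[0,0,8]},{"dp":[-40,-40,0],"delta_rot":[0,0,16]},{"dp":[-60,-55,0],"delta_rot":[0,0,24]},{"dp":[-66,-62,0],"delta_rot":[0,0,32]},{"dp":[-66,-62,0],"delta_rot":[0,0,40]}]' >/dev/null; python3 -m pendant '[{"dp":[0,0,0],"delta_rot":[0,0,8]},{"dp":[0,0,0],"delta_rot":[0,0,16]},{"dp":[0,0,0],"delta_rot":[0,0,25]},{"dp":[0,0,0],"delta_rot":[0,0,25]},{"dp":[0,0,0],"delta_rot":[0,0,25]}]'; python3 - <<'E'
from h import *
c=r.camera("wrist"); q=proj(c,[.4225,-.188,.05])[0].round().astype(int); print(q)
im=c["img"][:,:,::-1]; x,y=max(q[0]-60,0),max(q[1]-60,0); print(x,y); np.save("c9.npy",[x,y])
cv2.imwrite("pics/w9.png",cv2.resize(im[y:y+120,x:x+120],None,fx=5,fy=5,interpolation=cv2.INTER_CUBIC))
E
```

```text
t: 17.05
position: [0.3806, -0.2286, 0.139]
ee_rot: [-0.0, 0.924, 0.383, -0.0]
force: [-1.2, -0.2, 0.1]
gripper_width: 0.0856
finger_force: 0.0
[248 117]
188 57
```

View pics/w9.png

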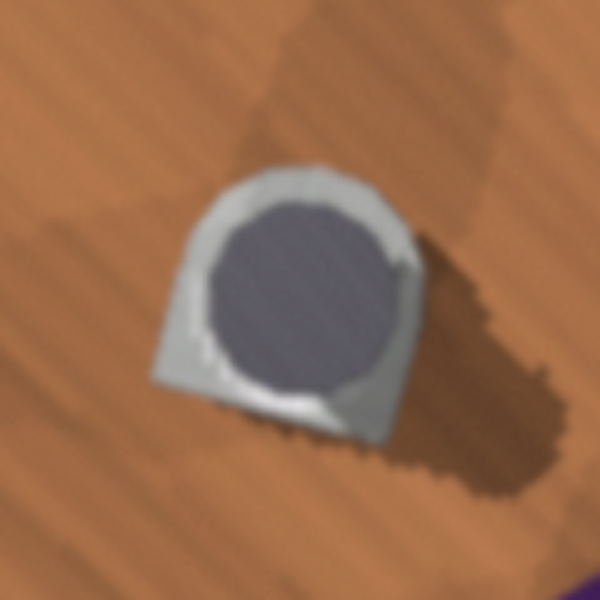

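The crop shows C's flat edge at the bottom, (152,379)–(383,442), with its shank top centred at (303,297).

```bash
python3 - <<'E'
from h import *
c=r.camera("wrist"); f=lambda u,v:[188+u/5,57+v/5]
s,psi=flat(c,f(152,379),f(383,442),f(303,297))
h=(psi+np.pi/2)%np.pi-np.pi/2
print(psi,h); pk=[.4222,-.1885,.10]
go(pk,psi); go(pk,psi+np.pi); print(r.get_state()["joints"])
E
```

```text
len 0.03500901662771247 flat dist 0.018084974511317756 shank [ 0.42367106 -0.18755902  0.07      ] from flat [ 0.42353174 -0.18748623] psi -1.0526393987046894
-1.0526393987046894 -1.0526393987046894
go [57.7  0.9 39.1] [-0.0000e+00  1.0000e-02  1.0522e+02]
go [57.7  0.9 39.1] [-1.000e-02 -0.000e+00 -7.478e+01]
[-8.09239726e-01 -6.59074915e-03  2.01060126e+00  2.74829822e-06
  1.13768871e+00 -2.22659909e-02]
```

```bash
python3 -m pendant '[{"dp":[15,0,0],"delta_rot":[0,0,-8]},{"dp":[30,0,0],"delta_rot":[0,0,-16]},{"dp":[45,0,0],"delta_rot":[0,0,-24]},{"dp":[58,1,0],"delta_rot":[0,0,-32]},{"dp":[59,1,0],"delta_rot":[0,0,-40]}]'>/dev/null; python3 -m pendant '[{"dp":[0,0,0],"delta_rot":[0,0,-8]},{"dp":[0,0,0],"delta_rot":[0,0,-16]},{"dp":[0,0,0],"delta_rot":[0,0,-24]},{"dp":[0,0,10],"delta_rot":[0,0,-34.8]},{"dp":[0,0,20],"delta_rot":[0,0,-34.8]}]'; python3 - <<'E'
from h import *
go([.4235,-.1876,.036],-1.0526+np.pi)
E
```

```text
t: 18.15
position: [0.4237, -0.188, 0.1192]
ee_rot: [0.0, 0.5, 0.866, -0.0]
force: [0.2, 0.1, -0.9]
gripper_width: 0.0855
finger_force: 0.0
go [ 0.5  0.  83.2] [0.02 0.05 0.24]
```

```bash
python3 -m pendant '[{"dp":[0.5,0,28],"delta_rot":[0,0,0.2]},{"dp":[0.5,0,56],"delta_rot":[0,0,0.2]},{"dp":[0.5,0,82],"delta_rot":[0,0,0.2]},{"dp":[0.5,0,82],"delta_rot":[0,0,0.2]},{"dp":[0.5,0,82],"delta_rot":[0,0,0.2]}]' && python3 -m pendant '[{"dp":[0,0,0],"delta_rot":[0,0,0]},{"dp":[0,0,0],"delta_rot":[0,0,0]},{"dp":[0,0,0],"delta_rot":[0,0,0]},{"dp":[0,0,0],"delta_rot":[0,0,0]},{"dp":[0,0,0],"delta_rot":[0,0,0]}]' 255 60; python3 -m pendant '[{"dp":[0,0,-40],"delta_rot":[0,0,0]},{"dp":[0,0,-80],"delta_rot":[0,0,-8]},{"dp":[0,0,-120],"delta_rot":[0,0,-16]},{"dp":[0,0,-120],"delta_rot":[0,0,-24]},{"dp":[0,0,-120],"delta_rot":[0,0,-32]}]'; python3 -c "
from h import *
go(P(-.105,-.035,.155),yaw+np.pi)"
```

```text
t: 18.65
position: [0.423, -0.1873, 0.0373]
ee_rot: [-0.001, 0.505, 0.863, 0.0]
force: [1.1, -1.5, 0.7]
gripper_width: 0.0854
finger_force: 0.0
t: 19.15
position: [0.4236, -0.1877, 0.038]
ee_rot: [0.001, 0.505, 0.863, -0.0]
force: [-0.4, 1.5, 5.4]
gripper_width: 0.0222
finger_force: 58.5
t: 19.65
position: [0.4236, -0.1878, 0.1585]
ee_rot: [0.001, 0.245, 0.97, -0.001]
force: [-0.8, 0.2, -3.7]
gripper_width: 0.0226
finger_force: 60.4
go [100.  203.8   3.2] [ -0.05   0.14 -22.36]
```

```bash
python3 -m pendant '[{"dp":[20,40,0],"delta_rot":[0,0,-8]},{"dp":[40,81,0],"delta_rot":[0,0,-16]},{"dp":[60,122,0],"delta_rot":[0,0,-22.4]},{"dp":[80,163,0],"delta_rot":[0,0,-22.4]},{"dp":[99,202,0],"delta_rot":[0,0,-22.4]}]'>/dev/null; python3 -m pendant '[{"dp":[0,0,10],"delta_rot":[0,0,0]},{"dp":[0,0,30],"delta_rot":[0,0,0]},{"dp":[0,0,50],"delta_rot":[0,0,0]},{"dp":[0,0,50],"delta_rot":[0,0,0]},{"dp":[0,0,50],"delta_rot":[0,0,0]}]'; python3 - <<'E'
from h import *
print("B tcp",inv([.485,.0346]),"A tcp",inv([.5398,.0277]))
go(P(-.105,-.035,.1),yaw+np.pi)
c=r.camera("wrist"); im=c["img"][:,:,::-1]; cv2.imwrite("pics/w10.png",im)
f=lambda P_:((proj(c,P_)[0]-[150,60])*2.4).round(0)
print("pocket exp",f(P(-.125,-.055,.033)),f(P(-.125,-.022,.033)))
print(pose()[0])
cv2.imwrite("pics/w10.png",cv2.resize(im[60:310,150:350],None,fx=2.4,fy=2.4,interpolation=cv2.INTER_CUBIC))
E
```

```text
t: 20.65
position: [0.4328, 0.037, 0.1069]
ee_rot: [-0.001, 0.055, 0.998, 0.0]
force: [0.5, 0.2, -3.3]
gripper_width: 0.0226
finger_force: 60.6
B tcp [[-52.3 -34. ]] A tcp [[  2.9 -35.1]]
go [0.5 2.  6.9] [ 0.   -0.1  -0.32]
pocket exp [167. 285.] [289. 284.]
[0.43355433 0.03687092 0.10758102]
```

```bash
python3 -m pendant '[{"dp":[0.5,2.4,10],"delta_rot":[0,0,0]},{"dp":[0.5,2.4,20],"delta_rot":[0,0,0]},{"dp":[0.5,2.4,30],"delta_rot":[0,0,0]},{"dp":[0.5,2.4,31],"delta_rot":[0,0,0]},{"dp":[0.5,2.4,31],"delta_rot":[0,0,0]}]';  python3 -m pendant '[{"dp":[0,0,3],"delta_rot":[0,0,0]},{"dp":[0,0,6],"delta_rot":[0,0,0]},{"dp":[0,0,9],"delta_rot":[0,0,0]},{"dp":[0,0,11],"delta_rot":[0,0,0]},{"dp":[0,0,11],"delta_rot":[0,0,0]}]'; python3 -c "
from h import *
print(inv(pose()[0]))"
```

```text
t: 21.2
position: [0.4326, 0.0398, 0.0756]
ee_rot: [-0.001, 0.055, 0.998, 0.0]
force: [-0.8, 0.0, -3.6]
gripper_width: 0.0222
finger_force: 60.8
t: 21.7
position: [0.4328, 0.0398, 0.0648]
ee_rot: [-0.0, 0.055, 0.998, 0.0]
force: [-0.5, 0.5, -3.5]
gripper_width: 0.0223
finger_force: 60.8
[[-104.7  -34.3]]
```

```bash
python3 -m pendant '[{"dp":[0,0,5],"delta_rot":[0,0,0]},{"dp":[0,0,10],"delta_rot":[0,0,0]},{"dp":[0,0,15],"delta_rot":[0,0,0]},{"dp":[0,0,18],"delta_rot":[0,0,0]},{"dp":[0,0,18],"delta_rot":[0,0,0]}]';  python3 -m pendant '[{"dp":[0,0,0],"delta_rot":[0,0,0]},{"dp":[0,0,0],"delta_rot":[0,0,0]},{"dp":[0,0,0],"delta_rot":[0,0,0]},{"dp":[0,0,0],"delta_rot":[0,0,0]},{"dp":[0,0,0],"delta_rot":[0,0,0]}]' 110;python3 -m pendant '[{"dp":[0,0,-35],"delta_rot":[0,0,0]},{"dp":[0,0,-70],"delta_rot":[0,0,0]},{"dp":[0,0,-110],"delta_rot":[0,0,0]},{"dp":[0,0,-150],"delta_rot":[0,0,0]},{"dp":[0,0,-190],"delta_rot":[0,0,0]}]' 255; python3 - <<'E'
from h import *
go(P(.128,.038,.25),yaw+np.pi)
go(P(.128,.038,.25),yaw)
E
```

```text
t: 22.2
position: [0.4326, 0.0398, 0.0465]
ee_rot: [-0.001, 0.055, 0.998, 0.0]
force: [0.8, 0.3, -3.5]
gripper_width: 0.0224
finger_force: 60.8
t: 22.7
position: [0.4333, 0.0397, 0.0474]
ee_rot: [0.0, 0.055, 0.998, -0.0]
force: [0.5, -0.3, -1.1]
gripper_width: 0.0486
finger_force: 0.0
t: 23.2
position: [0.4328, 0.0398, 0.2389]
ee_rot: [0.0, 0.055, 0.998, -0.0]
force: [1.4, -0.1, 0.7]
gripper_width: -0.0001
finger_force: 0.0
go [-232.4   73.5  -11. ] [-0.    0.02 -0.29]
go [-232.4   73.5  -11. ] [3.0000e-02 0.0000e+00 1.7971e+02]
```

```bash
python3 -m pendant '[{"dp":[-46,14,0],"delta_rot":[0,0,0]},{"dp":[-92,28,0],"delta_rot":[0,0,0]},{"dp":[-138,42,0],"delta_rot":[0,0,0]},{"dp":[-184,56,0],"delta_rot":[0,0,0]},{"dp":[-232,71,0],"delta_rot":[0,0,0]}]';python3 -m pendant '[{"dp":[0,0,0],"delta_rot":[0,0,0]},{"dp":[0,0,10],"delta_rot":[0,0,0]},{"dp":[0,0,20],"delta_rot":[0,0,0]},{"dp":[0,0,30],"delta_rot":[0,0,0]},{"dp":[0,0,30],"delta_rot":[0,0,0]}]'; python3 - <<'E'
from h import *
print(inv(pose()[0])); go(P(.128,.036,.182),yaw+np.pi)
c=r.camera("wrist"); cv2.imwrite("pics/w11.png",cv2.resize(c["img"][:,:,::-1],None,fx=1.5,fy=1.5))
cv2.imwrite("pics/w11s.png",cv2.resize(r.camera("scene")["img"][100:300,190:370,::-1],None,fx=3,fy=3))
a=cv2.imread("pics/w11s.png");b=cv2.resize(cv2.imread("pics/w11.png"),None,fx=.33,fy=.33)
o=np.zeros((600,800,3),np.uint8); o[:,:540]=a; o[:b.shape[0],540:540+b.shape[1]]=b[:,:260]; cv2.imwrite("pics/m11.png",o)
E
```

```text
t: 23.7
position: [0.6729, 0.0852, 0.2369]
ee_rot: [-0.0, 0.055, 0.998, -0.0]
force: [0.2, -1.4, 0.8]
gripper_width: 0.0001
finger_force: 0.0
t: 24.2
position: [0.6693, 0.0846, 0.2057]
ee_rot: [-0.001, 0.055, 0.998, -0.0]
force: [-0.3, 0.3, -1.4]
gripper_width: 0.0001
finger_force: 0.0
[[125.7  35.1]]
go [-2.4  0.9 23.6] [-0.01 -0.15 -0.31]
```

View pics/m11.png

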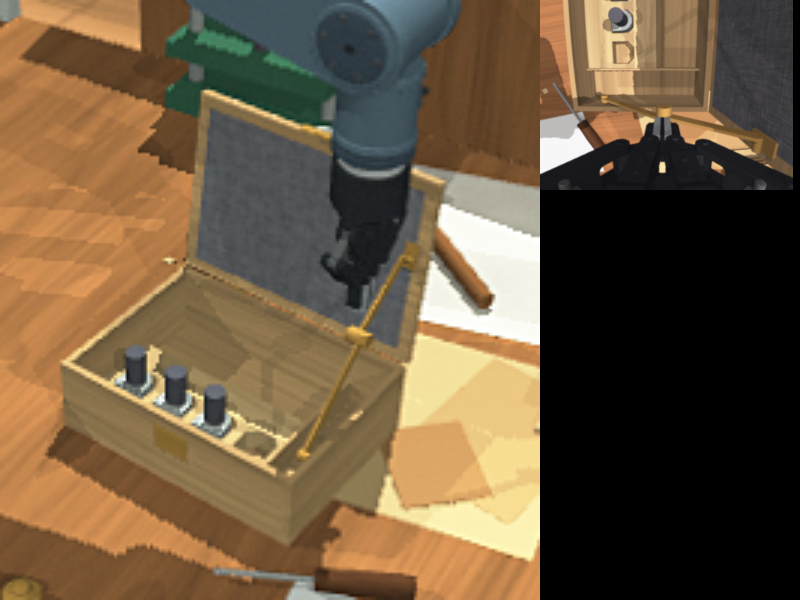

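All three punches stand home (scene crop (135,385), (175,400), (213,420)), with pocket 3 empty. The fingertips are right above the brass knee at (358,335). Now press the knee.

```bash
python3 -m pendant '[{"dp":[-2,1,8],"delta_rot":[0,0,0]},{"dp":[-2,1,16],"delta_rot":[0,0,0]},{"dp":[-2,1,22],"delta_rot":[0,0,0]},{"dp":[-2,1,25],"delta_rot":[0,0,0]},{"dp":[-2,1,25],"delta_rot":[0,0,0]}]';python3 -m pendant '[{"dp":[0,0.5,1],"delta_rot":[0,0,0]},{"dp":[0,1,3],"delta_rot":[0,0,0]},{"dp":[0,1.5,5],"delta_rot":[0,0,0]},{"dp":[0,2,7],"delta_rot":[0,0,0]},{"dp":[0,3,9],"delta_rot":[0,0,0]}]'
```

```text
t: 24.8
position: [0.6729, 0.0855, 0.1811]
ee_rot: [-0.001, 0.055, 0.998, 0.0]
force: [0.1, -0.1, 0.2]
gripper_width: -0.0002
finger_force: 0.0
t: 25.3
position: [0.6742, 0.0885, 0.1738]
ee_rot: [0.001, 0.055, 0.998, 0.0]
force: [0.3, -0.2, 3.4]
gripper_width: -0.0
finger_force: 1.3
```

Contact at 3.4 N at the expected height (0.174). Continue along (down, +y).

```bash
python3 -m pendant '[{"dp":[0,2,3],"delta_rot":[0,0,0]},{"dp":[0,4,6],"delta_rot":[0,0,0]},{"dp":[0,5.5,8],"delta_rot":[0,0,0]},{"dp":[0,7,10],"delta_rot":[0,0,0]},{"dp":[0,7,10],"delta_rot":[0,0,0]}]';python3 -m pendant '[{"dp":[0,2,3],"delta_rot":[0,0,0]},{"dp":[0,4,6],"delta_rot":[0,0,0]},{"dp":[0,6,9],"delta_rot":[0,0,0]},{"dp":[0,8,12],"delta_rot":[0,0,0]},{"dp":[0,8,12],"delta_rot":[0,0,0]}]'
```

```text
t: 25.8
position: [0.6745, 0.0952, 0.1629]
ee_rot: [0.0, 0.055, 0.998, -0.0]
force: [1.5, -2.4, 2.0]
gripper_width: -0.0001
finger_force: 1.6
t: 26.3
position: [0.6753, 0.1, 0.1513]
ee_rot: [-0.0, 0.056, 0.998, -0.003]
force: [-1.7, -13.7, 6.5]
gripper_width: 0.0002
finger_force: 7.0
```

```bash
python3 -m pendant '[{"dp":[0,-3,0],"delta_rot":[0,0,0]},{"dp":[0,-4,2],"delta_rot":[0,0,0]},{"dp":[0,-4,4],"delta_rot":[0,0,0]},{"dp":[0,-4,6],"delta_rot":[0,0,0]},{"dp":[0,-4,6],"delta_rot":[0,0,0]}]';python3 -m pendant '[{"dp":[0,0,-10],"delta_rot":[0,0,0]},{"dp":[0,0,-40],"delta_rot":[0,0,0]},{"dp":[20,-30,-85],"delta_rot":[0,0,0]},{"dp":[40,-60,-130],"delta_rot":[0,0,0]},{"dp":[60,-80,-150],"delta_rot":[0,0,0]}]'; python3 - <<'E'
from h import *
def brass(c,box):
    x0,y0,x1,y1=box; hsv=cv2.cvtColor(c["img"],cv2.COLOR_RGB2HSV)[y0:y1,x0:x1]
    return cv2.inRange(hsv,(15,140,90),(28,255,255))
s=r.camera("scene")
for y,z in((38,168),(44,160),(50,152),(56,144),(60,138)): print(y,z,proj(s,P(.128,y/1e3,z/1e3)).round(1))
m=brass(s,(270,150,340,270)); ys,xs=np.nonzero(m)
for v in range(m.shape[0]):
    u=np.nonzero(m[v])[0]
    if len(u): print(v+150,u.min()+270,u.max()+270,len(u),end=" | ")
E
```

```text
t: 26.8
position: [0.6764, 0.0977, 0.1484]
ee_rot: [0.002, 0.055, 0.998, -0.001]
force: [-3.8, -10.1, 16.3]
gripper_width: 0.0004
finger_force: 3.1
t: 27.3
position: [0.6058, 0.0271, 0.2961]
ee_rot: [-0.0, 0.054, 0.999, 0.001]
force: [0.2, 0.0, 0.6]
gripper_width: -0.0002
finger_force: 0.0
38 168 [[309.5 211.4]]
44 160 [[310.3 212.5]]
50 152 [[311.1 213.5]]
56 144 [[311.9 214.4]]
60 138 [[312.4 215.3]]
150 307 332 6 | 151 309 332 5 | 152 326 338 3 | 153 336 337 2 | 174 334 334 1 | 179 337 337 1 | 181 336 336 1 | 182 324 338 3 | 183 324 327 4 | 184 324 338 5 | 185 323 327 5 | 186 323 339 6 | 187 322 326 5 | 188 321 326 6 | 189 321 326 6 | 190 321 326 5 | 191 320 330 4 | 192 320 320 1 | 193 320 320 1 | 194 319 320 2 | 195 319 319 1 | 196 270 319 3 | 197 271 319 3 | 198 273 318 2 | 199 276 318 3 | 200 278 317 3 | 201 280 317 3 | 202 316 317 2 | 203 284 317 3 | 204 287 316 2 | 205 315 316 2 | 206 315 316 2 | 207 294 315 3 | 208 295 331 5 | 209 297 335 4 | 210 300 334 5 | 211 303 314 3 | 212 304 335 4 | 213 306 338 8 | 214 308 314 7 | 215 308 316 9 | 216 308 316 9 | 217 309 316 8 | 218 310 318 8 | 219 310 320 8 | 220 310 321 3 | 221 309 310 2 | 222 308 310 3 | 223 308 309 2 | 224 307 309 3 | 225 307 308 2 | 226 306 307 2 | 227 305 307 3 | 228 304 306 3 | 229 304 306 3 | 230 303 305 3 | 231 302 304 3 | 232 302 304 3 | 233 301 303 3 | 234 301 302 2 | 235 300 302 3 | 236 299 301 3 | 237 299 301 3 | 238 298 300 3 | 239 297 300 4 | 240 297 299 3 | 241 296 339 6 | 242 295 334 8 | 243 295 334 13 | 244 294 324 6 | 245 294 321 4 | 246 293 320 4 | 247 292 320 6 | 248 292 320 6 | 249 291 320 7 | 250 289 320 7 | 251 289 319 6 | 252 289 319 5 | 253 290 319 2 | 254 319 319 1 | 256 320 320 1 | 257 320 320 1 | 258 321 321 1 | 259 321 321 1 | 261 322 322 1 | 262 322 322 1 | 264 323 323 1 | 265 323 323 1 | 267 324 338 6 | 268 299 328 6 | 269 298 305 3 |
```

```bash
python3 - <<'E'
from h import *
t=r.camera("top"); s=r.camera("scene")
for y,z in((38,168),(50,152),(56,144),(60,138)): print(y,z,proj(t,P(.128,y/1e3,z/1e3)).round(1),proj(s,P(.128,y/1e3,z/1e3)).round(1))
q=proj(t,P(.128,.055,.145))[0].astype(int)
hsv=cv2.cvtColor(t["img"],cv2.COLOR_RGB2HSV); x0,y0=q[0]-18,q[1]-8
m=cv2.inRange(hsv[y0:y0+16,x0:x0+36],(15,120,80),(28,255,255))
print(x0,y0); print("\n".join("".join("#" if a else "." for a in row) for row in m))
# does the lid still stand? outer edge seen from top
print([proj(t,P(0,.137,.31))])
E
```

```text
38 168 [[229.2 140.2]] [[309.5 211.4]]
50 152 [[225.6 140.5]] [[311.1 213.5]]
56 144 [[223.9 140.7]] [[311.9 214.4]]
60 138 [[222.7 140.8]] [[312.4 215.3]]
206 132
#############.......................
##.##########.......................
##..########........................
###.................................
#######.............................
...#######..........................
......######........................
..........##........................
....................................
....................................
....................................
....................................
....................................
....................................
....................................
....................................
[array([[186.73340718, 175.16270397]])]
```

```bash
python3 -c "
from h import *
print(inv(pose()[0])); go(P(0,.2,.38),yaw+np.pi)"
```

```text
[[ 69.3 -29.7]]
go [ 70.4 229.3 -82.2] [ 0.05  0.23 -0.37]
```

```bash
python3 -m pendant '[{"dp":[10,0,-40],"delta_rot":[0,0,0]},{"dp":[20,0,-82],"delta_rot":[0,0,0]},{"dp":[30,40,-82],"delta_rot":[0,0,0]},{"dp":[45,85,-82],"delta_rot":[0,0,0]},{"dp":[58,130,-82],"delta_rot":[0,0,0]}]'; python3 -m pendant '[{"dp":[6,33,0],"delta_rot":[0,0,0]},{"dp":[12,66,0],"delta_rot":[0,0,0]},{"dp":[12,99,0],"delta_rot":[0,0,0]},{"dp":[12,99,0],"delta_rot":[0,0,0]},{"dp":[12,99,0],"delta_rot":[0,0,0]}]'; python3 - <<'E'
from h import *
print(inv(pose()[0]))
t=r.camera("top"); s=r.camera("scene")
hsv=cv2.cvtColor(t["img"],cv2.COLOR_RGB2HSV); x0,y0=198,126
m=cv2.inRange(hsv[y0:y0+26,x0:x0+70],(15,130,70),(28,255,255))
print("\n".join("".join("#" if a else "." for a in row) for row in m))
E
```

```text
t: 27.95
position: [0.5621, 0.1645, 0.3751]
ee_rot: [-0.002, 0.055, 0.998, 0.0]
force: [0.5, -0.2, -0.2]
gripper_width: 0.0001
finger_force: 0.0
t: 28.45
position: [0.5611, 0.2633, 0.3746]
ee_rot: [-0.002, 0.054, 0.999, -0.0]
force: [-1.1, -0.4, 0.5]
gripper_width: 0.0
finger_force: 0.0
[[ -0.6 201.5]]
......#...#.#..#..#..#...#..#....####.#..............#################
.......##...##.#.####.#..###..#.####..##.............#################
........##.#####.#..##...##......#.##................#################
..........###...##...##.#.##...#....#................#################
.....#...#......#.#..#.##...##.#.....................#.#####.#########
.....#####.....##....#..#.......#....................#################
.....####..####.##..#.#.#..#...#.....................#################
.....#####...#...#..#.###...####......................######.#########
.....#####..##.....##.#.####.###......................#.###.#########.
.....######..............#.###........................#.###########.##
........#####.#............##.........................################
...........####
[... 349 characters left out ...]
..............######.......###########.......................
.......................######............############.................
........................#####..................############...####....
.....................................................#############....
............................................................######....
..............................................................###.....
......................................................................
......................................................................
......................................................................
......................................................................
```

The barrel has moved to about (y 56, z 144) in the chest frame, about 30 mm along its path, so the stay is broken (~0.5 rad). Next is the lid path.

```bash
python3 - <<'E'
from h import *
w=12;rho=200
y0,z0=180,290
print("start",go(P(0,.18,.29),yaw+np.pi))
for d in range(97,-4,-6):
    f=np.radians(d); y=110-rho*np.cos(f)+12*np.sin(f)+w; z=92+rho*np.sin(f)+12*np.cos(f); print(d,round(y-y0,1),round(-(z-z0),1))
E
```

```text
go [ -0.2 -19.8  85.7] [-0.05 -0.14 -0.29]
start [array([ -0.2, -19.8,  85.7]), array([-0.05, -0.14, -0.29])]
97 -21.7 1.0
91 -42.5 -1.8
85 -63.5 -2.3
79 -84.4 -0.6
73 -105.0 3.2
67 -125.1 9.2
61 -144.5 17.3
55 -162.9 27.3
49 -180.2 39.2
43 -196.1 52.8
37 -210.5 68.1
31 -223.3 84.7
25 -234.2 102.6
19 -243.2 121.5
13 -250.2 141.3
7 -255.0 161.7
1 -257.8 182.5
```

```bash
python3 -m pendant '[{"dp":[0,-10,30],"delta_rot":[0,0,0]},{"dp":[0,-18,60],"delta_rot":[0,0,0]},{"dp":[0,-19.8,85.7],"delta_rot":[0,0,0]},{"dp":[0,-19.8,85.7],"delta_rot":[0,0,0]},{"dp":[0,-19.8,85.7],"delta_rot":[0,0,0]}]'; python3 -m pendant '[{"dp":[0,-10,0.5],"delta_rot":[0,0,0]},{"dp":[0,-20,1],"delta_rot":[0,0,0]},{"dp":[0,-28,0],"delta_rot":[0,0,0]},{"dp":[0,-36,-1],"delta_rot":[0,0,0]},{"dp":[0,-42.5,-1.8],"delta_rot":[0,0,0]}]'
```

```text
t: 29.05
position: [0.56, 0.2414, 0.2917]
ee_rot: [-0.0, 0.056, 0.998, -0.0]
force: [-0.7, -0.3, -0.1]
gripper_width: 0.0
finger_force: 0.0
t: 29.55
position: [0.5554, 0.1999, 0.2938]
ee_rot: [0.001, 0.055, 0.998, 0.001]
force: [2.2, 4.5, -2.0]
gripper_width: -0.0
finger_force: 2.3
```

```bash
python3 -m pendant '[{"dp":[0,-18,-0.5],"delta_rot":[0,0,0]},{"dp":[0,-36,1],"delta_rot":[0,0,0]},{"dp":[0,-52,3],"delta_rot":[0,0,0]},{"dp":[0,-68,7],"delta_rot":[0,0,0]},{"dp":[0,-82.6,11],"delta_rot":[0,0,0]}]'
```

```text
t: 30.05
position: [0.5459, 0.1166, 0.2824]
ee_rot: [0.0, 0.055, 0.998, -0.0]
force: [0.9, 3.3, 0.1]
gripper_width: -0.0001
finger_force: 1.6
```

```bash
python3 -m pendant '[{"dp":[0,-17,7],"delta_rot":[0,0,0]},{"dp":[0,-33,15],"delta_rot":[0,0,0]},{"dp":[0,-47,24],"delta_rot":[0,0,0]},{"dp":[0,-60,34],"delta_rot":[0,0,0]},{"dp":[0,-71,43.6],"delta_rot":[0,0,0]}]'; python3 -m pendant '[{"dp":[0,-12,12],"delta_rot":[0,0,0]},{"dp":[0,-21,24],"delta_rot":[0,0,0]},{"dp":[0,-29,35],"delta_rot":[0,0,0]},{"dp":[0,-35,45],"delta_rot":[0,0,0]},{"dp":[0,-38.1,49.8],"delta_rot":[0,0,0]}]'
```

```text
t: 30.55
position: [0.5382, 0.0458, 0.2378]
ee_rot: [0.0, 0.055, 0.998, -0.0]
force: [-0.3, -0.3, 3.1]
gripper_width: -0.0001
finger_force: 1.2
t: 31.05
position: [0.5335, 0.009, 0.1872]
ee_rot: [-0.001, 0.055, 0.998, 0.0]
force: [0.1, 1.3, 1.4]
gripper_width: 0.0
finger_force: 0.8
```

```bash
python3 -m pendant '[{"dp":[0,-8,16],"delta_rot":[0,0,0]},{"dp":[0,-14,32],"delta_rot":[0,0,0]},{"dp":[0,-18,46],"delta_rot":[0,0,0]},{"dp":[0,-20,57],"delta_rot":[0,0,0]},{"dp":[0,-22,66],"delta_rot":[0,0,0]}]'; python3 -m pendant '[{"dp":[0,-1,5],"delta_rot":[0,0,0]},{"dp":[0,-1,9],"delta_rot":[0,0,0]},{"dp":[0,-1,13],"delta_rot":[0,0,0]},{"dp":[0,-1,16],"delta_rot":[0,0,0]},{"dp":[0,-1,18],"delta_rot":[0,0,0]}]'
```

```text
t: 31.55
position: [0.5314, -0.0123, 0.1218]
ee_rot: [-0.0, 0.055, 0.998, 0.0]
force: [0.3, 0.9, 0.2]
gripper_width: 0.0001
finger_force: 0.2
t: 32.05
position: [0.5317, -0.0134, 0.1048]
ee_rot: [0.0, 0.055, 0.998, -0.0]
force: [-1.0, 0.9, -0.7]
gripper_width: -0.0001
finger_force: 0.0
```

```bash
python3 -m pendant '[{"dp":[0,0,1],"delta_rot":[0,0,0]},{"dp":[0,0,2],"delta_rot":[0,0,0]},{"dp":[0,0,3],"delta_rot":[0,0,0]},{"dp":[0,0,4],"delta_rot":[0,0,0]},{"dp":[0,0,4],"delta_rot":[0,0,0]}]'
```

```text
t: 32.55
position: [0.5317, -0.0134, 0.1039]
ee_rot: [-0.0, 0.055, 0.999, -0.0]
force: [-11.2, 2.0, 24.0]
gripper_width: 0.0003
finger_force: 12.1
```

```bash
python3 -m pendant '[{"dp":[0,0,-15],"delta_rot":[0,0,0]},{"dp":[0,0,-45],"delta_rot":[0,0,0]},{"dp":[0,0,-85],"delta_rot":[0,0,0]},{"dp":[0,0,-120],"delta_rot":[0,0,0]},{"dp":[0,0,-120],"delta_rot":[0,0,0]}]'; python3 -m pendant '[{"dp":[20,-30,0],"delta_rot":[0,0,0]},{"dp":[40,-70,0],"delta_rot":[0,0,0]},{"dp":[60,-110,0],"delta_rot":[0,0,0]},{"dp":[80,-150,0],"delta_rot":[0,0,0]},{"dp":[80,-150,0],"delta_rot":[0,0,0]}]'; python3 - <<'E'
from h import *
s=r.camera("scene"); 
# front rim of the shut lid's outer top edge: the row of edge contrast at expected corners
for n,p in(("front top edge",P(-.1,-.110,.104)),("middle of lid",P(.05,.05,.104)),("ex-open lid",P(0,.12,.2))):
    u,v=proj(s,p)[0].round().astype(int); print(n,u,v,s["img"][v-6:v+7:2,u].tolist())
E
```

```text
t: 33.05
position: [0.535, -0.0142, 0.227]
ee_rot: [0.005, 0.055, 0.998, -0.001]
force: [-0.2, -0.2, -0.4]
gripper_width: -0.0003
finger_force: 0.0
t: 33.55
position: [0.4332, -0.1574, 0.2204]
ee_rot: [-0.001, 0.058, 0.998, -0.001]
force: [-0.2, 0.4, -0.2]
gripper_width: 0.0001
finger_force: 0.0
front top edge 222 224 [[236, 205, 137], [234, 201, 134], [226, 189, 125], [149, 125, 82], [112, 94, 62], [123, 104, 69], [126, 103, 69]]
middle of lid 289 216 [[234, 200, 132], [240, 214, 140], [238, 208, 139], [237, 205, 138], [242, 214, 143], [235, 204, 134], [243, 216, 142]]
ex-open lid 290 176 [[100, 67, 37], [103, 69, 42], [101, 70, 42], [92, 64, 37], [202, 139, 80], [185, 124, 73], [190, 128, 74]]
```

The lid's front edge lies exactly where a shut lid's edge should be (row 224), and the lid's top is lit wood throughout. Handing in.

```bash
python3 -c "
from workcell import r
print(r.hand_in())"
```

```text
the job is handed in; nothing more can be done
None
```

I put all three punches in their pockets, broke the stay with the lid still up, lowered the lid gently until it was shut, and handed the job in; the hand-in call returned no verdict.

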